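# Proof-pull a freshly formed stirrup on the bench pull gauge

### The job

Lift the formed steel stirrup out of the tilted forming die, lay it flat on the rails of the pull gauge with its eye over the hook, and draw it along the rails until the gauge's drag pointer stands level with the brass set marker; hold it there for a second or so. Then ease it back to zero without letting the spring snap, and leave the stirrup lying slack on the hook with the drag pointer still level with the marker for me to read. Leave the vial and the felt pen beside the work where they are.

Things in the scene. Friction and masses are not known exactly. Their poses are not given: they have to be found in the camera images.
- stirrup: Loose steel part, 104 x 34 x 32 mm: open-topped U channel 60 mm long, 34 wide, 32 high (walls 4, base 5) whose base runs on as a flat tongue 44 long, 34 wide, 5 thick. Origin: underside, centre of the channel; tongue at x = -30 to -74 mm, z out of the open top, walls at y = -17 and +17. Grip across both walls (34 mm). Starts in the die's groove, upper 20 mm of the walls proud of the die face.
- eye (a point): Centre of the eye in the stirrup's tongue, at its underside, 54 mm on the tongue's side (-x) of the stirrup's origin. The eye is a rectangle 24 mm long (x) and 18 mm wide through the 5 mm tongue, with an 8 mm rim at its end and sides.
- die: Fixed dark steel die block on an aluminium base 144 x 116 mm; origin under the base's centre. Groove level along x, 37 mm wide, 12 deep, closed by end bars (2 mm play). The face, centred at y +18, z 78 mm, is tipped 32 degrees to look up and to +y (to the robot), so the part comes out only square to it. Two posts 12 mm thick, 18 high stand on the face at x -50, 31 mm either side.
- gauge: Fixed pull gauge, base 320 x 78 mm; origin under its centre; x is the pull, y the scale's side (to the robot). Grey spring housing at x -158 to -30, 60 mm wide, top 54 mm high, pointers up to 67. Two flat steel rails run from it to x +157, tops 28 mm high, 48 mm wide over both, 18 mm gap between.
- hook (a point): Point level with the rail tops where the eye's centre should be put down; moves with the drawbar, axes as the gauge's. The hook stands in the gap between the rails to 17 mm above them, 10 mm wide (y), 18 mm long (x). Its nose points to the housing (-x) and overhangs about 8 mm, from 10 mm above the rails: a pull to +x brings the eye's rim under the nose after some 8 mm.
- drawbar (a joint): How far the sprung drawbar with the hook is drawn out, m, 0 (home) to 0.07. 170 N/m, 2 N at home, so about 10 N at 45 mm. A post on it pushes the drag pointer out but never draws it back.
- push_line (a point): Line on the drawbar that is level with the drag pointer's needle while the drawbar pushes it; axes as the gauge's.
- drag_pointer (a joint): Reading of the black drag pointer, m, 0 to 0.07 along the pull. It stays where the drawbar last pushed it; it may start a little out from zero.
- drag_tip (a point): Tip of the drag pointer's needle on the white scale, on top of the housing; axes as the gauge's.
- set_marker (a joint): Setting of the brass marker clip on the scale's robot-side edge, m, 0 to 0.07; the same value as the drag pointer's means that they are level. Locked by its screw. Scale lines stand every 5 mm.
- mark_tip (a point): Tip of the set marker's nib on the scale, where the drag pointer's tip passes; axes as the gauge's.
- vial: Bystander: screw-capped vial, 26 mm wide, 50 mm high, standing; origin at the centre of its underside.
- felt_pen: Bystander: thick white felt pen with a black cap, 135 mm long, 17 mm thick, lying along its y axis; origin under its middle.

How it is judged:
By the outcome, as a careful person would: the job done as asked, in the order asked, and still so for the second after the job is handed in, with the robot touching nothing.
It also fails if it takes over 54 s, if anything falls off the work surface, if the arm or the gripper's body presses on something with over 40 N, if the wrist force passes 120 N, or if a joint passes its speed limit or range.

### The arm

A 6-joint arm with a two-finger parallel gripper is mounted at the origin on a cart in front of the work surface, level with it; the furniture and walls round the work are solid. World frame = base frame: x ahead of the robot, y to its left, z up, the work surface at z = 0. Lengths are in m, angles in degrees, forces in N, time in s.
With the tool pointing down it reaches from about 0.375 to 0.9 m from the base axis. Payload 3.1 kg.
Tool frame: the origin (TCP) lies on the centre line of the jaws, within the pads' length; the fingertips stand 22 mm ahead of it and the grasp point (between the pads) lies 3 mm ahead of it; y points along the fingers, z is the direction in which the jaws open and shut, and the axes are right-handed (so a half turn about y gives the same grasp; the last joint's range is limited). The gripper opens to 87 mm and grips with 3 to 60 N. Pads are 19 mm wide; open, the fingers measure 117 mm over their backs; the gripper's body (75 mm by 190 mm) begins 51 mm behind the grasp point.
Start: joints at [-78.352, 30.224, 82.088, -0, 67.689, -10.227], TCP at [0.233, -0.58, 0.245] pointing down, gripper open.
Joint ranges: [-176.69, 176.69], [-43.24, 126.21], [12.49, 139.97], [-82, 262], [0, 151.66], [-163.58, 163.58]. Speed limits (degrees/s): [159.86, 159.86, 180, 180, 180, 180].

### API

Orientations are given as a 3x3 rotation matrix whose columns are the frame's x, y, z axes.
In Python, from rig import bot gives the robot as it stands.
- The arm moves only by the tool jog_arm, never from a script. Its argument "motion" is one flat list of numbers, 6 for each row, row after row: the shift along the tool's x, y, z in mm, then the turn, a rotation vector about the tool's x, y, z in degrees. A call has 1 to 20 rows; each row is the pose to reach, as a shift and turn from the pose commanded when the call began, along the tool's axes at that moment; what a row does not reach only later rows make up. A row lasts 1/8 s, in which the tool goes at most 62.5 mm and 10.7 degrees, less where a joint would pass 70% of its speed; a pose out of reach is approached as far as the arm can. A call with a gripper value outside its range is refused whole. "gripper" is the opening, from 0 (shut) to 1 (fully open), set as the call begins (left out, the last holds). The fingers move at their own pace and stop on an object; the grip force is fixed at half the most. Time passes only in rows, so rows that repeat a pose let the fingers close. It gives the time, the measured TCP pose, the force and the opening at its end, in the units of the state.
- bot.read_state(): the state, without advancing time (a new reading comes with each control period).
- bot.capture(name): name is "scene" or "top" or "wrist"; returns (picture, depth): 400x640x3 uint8, red, green, blue; 400x640 float32, m along the optical axis (not along the pixel's ray), 0 where there is no reading.
- bot.get_calibration(name): a dict with "mtx" (3x3 intrinsics, pixels), "pose" (4x4, takes a point from camera to world coordinates); the wrist camera has in their place "hand_eye" (4x4, takes a point from camera to tool coordinates, whose origin is the TCP and whose axes are the tool frame's). Camera axes: x right, y up, looking along -z (the intrinsics and any distortion apply to the point x, -y, -z); pixel columns grow to the right and rows downward; lengths in m; the calibration is good to about 2 mm. A picture is of the moment at which its call begins: read the wrist's pose just before it. get_calibration takes no time and is no camera call.
- bot.hand_in(): hands the job in, once; it reports no verdict.
The state is a dict: "time_s": time; "joint_positions": joint angles; "qvel": joint speeds; "tau": joint torques, N m; "position": TCP position; "tcp_rot": TCP orientation; "force": force on the tool from outside, world axes, zero at the start; "moment": the same for the moment, N m; "opening": opening from 0.0 (shut) to 1.0 (fully open).
Only numpy, scipy, OpenCV 4.12 (cv2) and the standard library are available. Lean on these libraries where they do the work, as an engineer would, in place of code of your own. Each camera call takes 0.05 s, during which the arm holds its last target.

## Working session

There is one attempt and no reset: what is moved stays moved. The work goes in short steps, Python scripts to look and compute and a tool call to move; the robot and the scene stay as the last step left them, time stands still between calls to the robot, and variables do not carry over. Pictures are saved under pics/ and viewed, and the job is handed in when it is done.

Besides the shell and the picture viewer there is one more tool, called after "Emit:" as name(argument=value, ...), one argument or row to a line, values as JSON. jog_arm: Moves the arm, as the interface text tells. Its arguments: {"type":"object","properties":{"motion":{"type":"array","items":{"type":"number"}},"gripper":{"type":"number"}},"required":["motion"]}

```bash
ls -la; mkdir -p pics
python3 - <<'E'
from rig import bot
import cv2,numpy as np
s=bot.read_state();print(s)
for n in("scene","top","wrist"):
    p,d=bot.capture(n);np.savez("pics/%s0.npz"%n,p=p,d=d);cv2.imwrite("pics/%s0.png"%n,p[:,:,::-1]);print(n,bot.get_calibration(n))
E
```

```text
total 12
drwxr-xr-x  3 agent agent 4096 Dec  6 10:44 .
drwxr-xr-x 23 root  root  4096 Dec  6 10:43 ..
drwxr-xr-x  2 agent agent 4096 Dec  6 10:44 pics
{'time_s': 0.0, 'joint_positions': array([-7.83510648e+01,  3.02787548e+01,  8.21570284e+01, -3.49289593e-04,
        6.76881420e+01, -1.02281323e+01]), 'qvel': array([ 0.02595851, -0.08052082, -0.10008423,  0.04756862, -0.07865095,
       -0.07379225]), 'tau': array([ 1.56794413e-04, -4.40042102e+01, -1.76592761e+01,  6.33917539e-02,
        5.82741061e-02, -1.61980224e-04]), 'position': array([ 0.23276163, -0.57930007,  0.24357028]), 'tcp_rot': array([[-9.27984686e-01, -4.42244954e-04,  3.72618072e-01],
       [-3.72618142e-01,  2.11721448e-03, -9.27982348e-01],
       [-3.78516866e-04, -9.99997661e-01, -2.12953111e-03]]), 'force': array([-0.25901726,  0.13264555,  0.64134771]), 'moment': array([ 0.01374957,  0.01076892, -0.0551795 ]), 'opening': 1.001647613698126}
scene {'mtx': array([[484.29627416,   0.        , 322.30066414],
       [  0.        , 484.29627416, 205.18771464],
       [  0.        ,   0.        ,   1.        ]]), 'p
[... 495 characters left out ...]
[-0.99469655,  0.10113397, -0.01872677, -0.05607082],
       [ 0.00489082,  0.22837562,  0.97356081,  1.47765047],
       [ 0.        ,  0.        ,  0.        ,  1.        ]])}
wrist {'mtx': array([[305.20053313,   0.        , 313.87169615],
       [  0.        , 305.20053313, 195.99214523],
       [  0.        ,   0.        ,   1.        ]]), 'hand_eye': array([[-2.01709899e-04, -9.53476913e-01, -3.01465977e-01,
        -8.33042888e-02],
       [ 3.46078264e-04,  3.01465898e-01, -9.53476897e-01,
        -1.39867229e-01],
       [ 9.99999920e-01, -2.96656551e-04,  2.69168979e-04,
         1.05107012e-04],
       [ 0.00000000e+00,  0.00000000e+00,  0.00000000e+00,
         1.00000000e+00]])}
```

View pics/scene0.png

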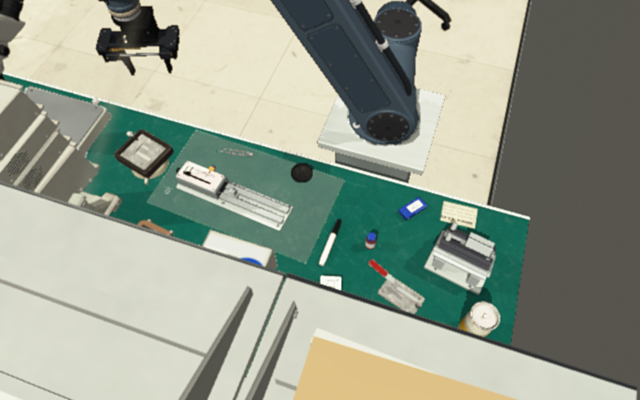

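View pics/top0.png

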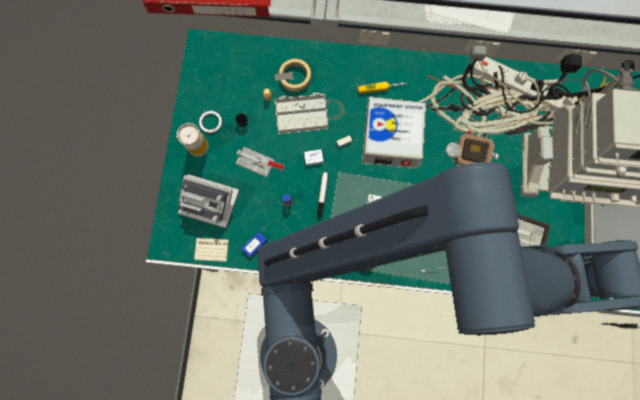

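View pics/wrist0.png

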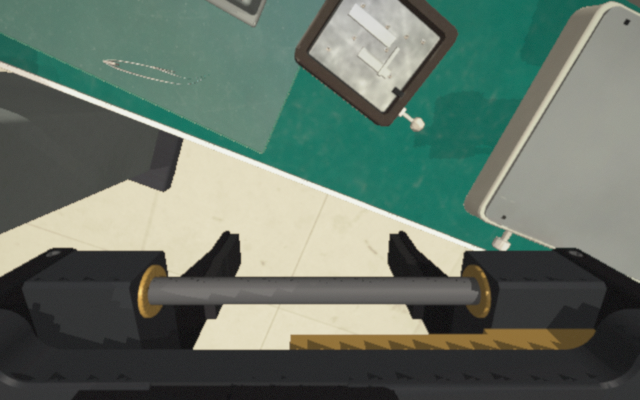

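```bash
cat > h.py <<'E'
import numpy as np,cv2
from rig import bot
def cal(n,state=None):
    c=bot.get_calibration(n)
    if n!="wrist": return c["mtx"],c["pose"]
    s=state; T=np.eye(4);T[:3,:3]=s["tcp_rot"];T[:3,3]=s["position"]
    return c["mtx"],T@c["hand_eye"]
def ray(K,P,u,v):
    d=np.array([(u-K[0,2])/K[0,0],-(v-K[1,2])/K[1,1],-1.]);return P[:3,3],P[:3,:3]@d
def onz(K,P,u,v,z):
    o,d=ray(K,P,u,v);return o+d*(z-o[2])/d[2]
def cloud(K,P,D):
    v,u=np.mgrid[:D.shape[0],:D.shape[1]]
    d=np.stack([(u-K[0,2])/K[0,0],-(v-K[1,2])/K[1,1],-np.ones(D.shape)],-1)*D[...,None]
    return d@P[:3,:3].T+P[:3,3]
def proj(K,P,X):
    X=np.atleast_2d(X);c=(X-P[:3,3])@P[:3,:3]
    return np.stack([K[0,2]+K[0,0]*c[:,0]/-c[:,2],K[1,2]-K[1,1]*c[:,1]/-c[:,2]],-1)
def snap(n,name):
    s=bot.read_state();p,d=bot.capture(n);np.savez("pics/%s.npz"%name,p=p,d=d,rot=s["tcp_rot"],pos=s["position"]);cv2.imwrite("pics/%s.png"%name,p[:,:,::-1]);return s,p,d
def load(name,n):
    z=np.load("pics/%s.npz"%name);st=dict(tcp_rot=z["rot"],position=z["pos"]) if n=="wrist" else None
    return z["p"],z["d"],*cal(n,st)
def crop(p,x0,y0,x1,y1,f,name):
    cv2.imwrite("pics/%s.png"%name,cv2.resize(np.ascontiguousarray(p[y0:y1,x0:x1,::-1]),None,fx=f,fy=f,interpolation=cv2.INTER_CUBIC))
E
python3 - <<'E'
from h import *
p,d,K,P=load("scene0","scene")
crop(p,160,140,350,270,4,"c1"); crop(p,400,190,530,290,6,"c2")
C=cloud(K,P,d)
for u,v in [(200,180),(255,205),(225,187),(290,222),(185,188),(465,250),(480,245),(330,245),(371,240),(440,265)]: print(u,v,C[v,u].round(3),d[v,u])
p,d,K,P=load("top0","top");crop(p,160,160,300,260,5,"c3")
E
```

```text
200 180 [ 0.412 -0.392  0.06 ] 1.2789481
255 205 [ 0.416 -0.238  0.02 ] 1.2859932
225 187 [ 0.399 -0.33   0.037] 1.2944776
290 222 [ 0.427 -0.136  0.005] 1.2763342
185 188 [ 0.429 -0.439  0.021] 1.3130757
465 250 [0.41  0.301 0.097] 1.1307667
480 245 [0.387 0.332 0.099] 1.134653
330 245 [ 0.46  -0.014  0.011] 1.2349887
371 240 [0.43  0.083 0.047] 1.2012423
440 265 [0.436 0.26  0.036] 1.17802
```

View pics/c1.png

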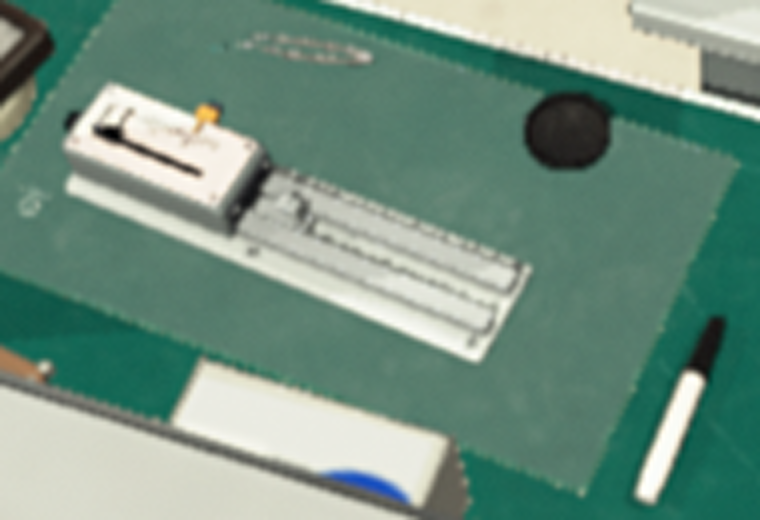

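View pics/c2.png

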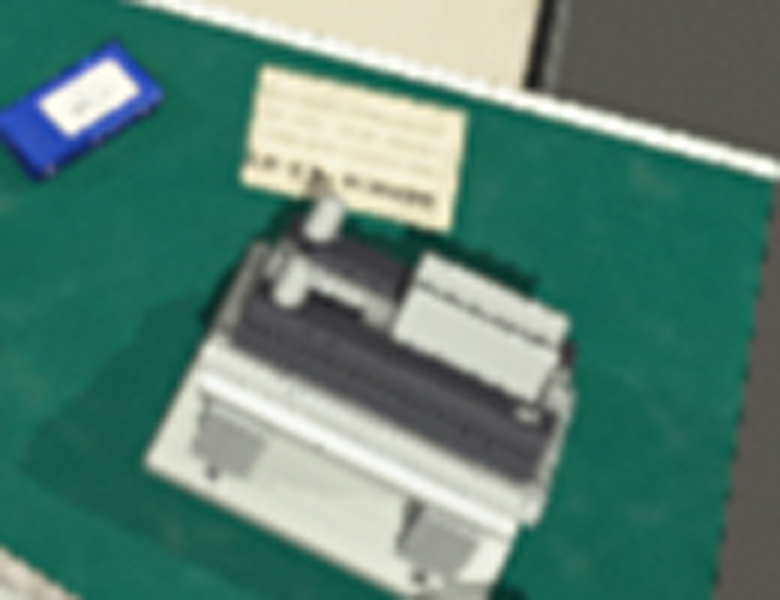

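View pics/c3.png

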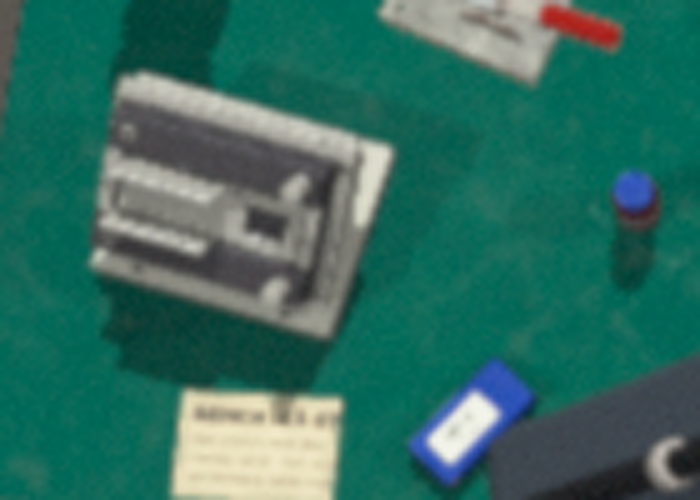

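Run:
```python
from h import *
p,d,K,P=load("top0","top");C=cloud(K,P,d)
f=lambda x,y:(160+x/5,160+y/5)
for n,(x,y),z in [("post up",(298,183),.1),("post lo",(275,290),.08),("eye",(265,222),.085),("BL",(95,265),.07),("basecornR",(335,340),.005),("basecornTR",(395,150),.005),("chan",(160,215),.09)]:
    u,v=f(x,y);print(n,onz(K,P,u,v,z).round(3),C[int(v+.5),int(u+.5)].round(3))
p,d,K,P=load("scene0","scene");C2=cloud(K,P,d)
f=lambda x,y:(400+x/6,190+y/6)
for n,(x,y),z in [("baseFL",(148,465),.008),("face a",(300,350),.09),("face b",(500,430),.09),("postL",(290,285),.1),("postR",(325,215),.08),("baseedge2",(265,240),.008),("chan tl",(425,255),.09),("chan tr",(570,325),.09),("chan bl",(395,335),.09),("chan br",(545,400),.09)]:
    u,v=f(x,y);print(n,onz(K,P,u,v,z).round(3),C2[int(v+.5),int(u+.5)].round(3))
# dark face plane fit
m=(p.max(-1)<85);m[:, :430]=0;m[:,500:]=0;m[:225]=0;m[275:]=0
X=C2[m];X=X[(X[:,2]>.05)&(X[:,2]<.13)]
c=X.mean(0);print(len(X))
for _ in range(5):
    c=X.mean(0);n=np.linalg.svd(X-c)[2][2];n*=np.sign(n[2]);r=(X-c)@n;X=X[abs(r)<max(.004,0)]
print(len(X),c,n,np.degrees(np.arccos(n[2])),np.degrees(np.arctan2(n[1],n[0])),r.std())
# gauge
f=lambda x,y:(160+x/4,140+y/4)
for n,(x,y),z in [("hs1",(110,85),.054),("hs2",(268,155),.054),("hs3",(65,140),.054),("hs4",(235,205),.054),("rail end R",(530,268),.028),("rail end L",(492,333),.028),("base end",(482,362),.005),("marker",(207,115),.06),("needle",(105,130),.06),("hook",(293,200),.04)]:
    u,v=f(x,y);print(n,onz(K,P,u,v,z).round(3),C2[int(v+.5),int(u+.5)].round(3))
```

```text
post up [0.395 0.254 0.1  ] [0.391 0.25  0.111]
post lo [0.338 0.262 0.08 ] [0.339 0.262 0.079]
eye [0.374 0.272 0.085] [0.379 0.277 0.067]
BL [0.344 0.365 0.07 ] [0.354 0.382 0.012]
basecornR [0.326 0.241 0.005] [0.326 0.241 0.002]
basecornTR [0.441 0.222 0.005] [ 0.442  0.224 -0.002]
chan [0.371 0.328 0.09 ] [0.376 0.335 0.065]
baseFL [0.441 0.228 0.008] [0.441 0.23  0.005]
face a [0.413 0.268 0.09 ] [0.412 0.268 0.09 ]
face b [0.422 0.348 0.09 ] [0.425 0.347 0.093]
postL [0.392 0.258 0.1  ] [0.394 0.257 0.101]
postR [0.345 0.267 0.08 ] [0.342 0.267 0.075]
baseedge2 [0.322 0.253 0.008] [0.318 0.253 0.   ]
chan tl [0.356 0.307 0.09 ] [0.352 0.309 0.082]
chan tr [0.368 0.367 0.09 ] [ 0.316  0.385 -0.   ]
chan bl [0.395 0.302 0.09 ] [0.39  0.304 0.082]
chan br [0.404 0.362 0.09 ] [0.399 0.365 0.08 ]
621
239 [0.38976288 0.29620367 0.07964378] [-0.41655013  0.08138886  0.90546223] 25.114390572146448 168.94438131004546 0.0018386185181844398
hs1 [ 0.365 -0.454  0.054] [ 0.365 -0.453  0.055]
hs2 [ 0.383 -0.328  0.054] [ 0.378 -0.333  0.043]
hs3 [ 0.415 -0.462  0.054] [ 0.415 -0.463  0.054]
hs4 [ 0.425 -0.333  0.054] [ 0.421 -0.335  0.047]
rail end R [ 0.395 -0.14   0.028] [ 0.381 -0.145  0.003]
rail end L [ 0.448 -0.146  0.028] [ 0.442 -0.149  0.017]
base end [ 0.459 -0.15   0.005] [ 0.459 -0.149  0.004]
marker [ 0.37  -0.378  0.06 ] [ 0.371 -0.376  0.062]
needle [ 0.403 -0.437  0.06 ] [ 0.411 -0.431  0.072]
hook [ 0.402 -0.304  0.04 ] [ 0.407 -0.301  0.049]
```

```bash
cat >> h.py <<'E'
from scipy.spatial.transform import Rotation as R
def toolR(gx,ty):
    gx=np.array(gx,float);ty=np.array(ty,float);ty/=np.linalg.norm(ty)
    x=gx-ty*(gx@ty);x/=np.linalg.norm(x);return np.stack([x,ty,np.cross(x,ty)],1)
def step(tp,tR,s=None):
    s=s or bot.read_state();A=R.from_matrix(s["tcp_rot"]).as_matrix()
    print("mm",(A.T@(np.array(tp)-s["position"])*1000).round(1),"deg",R.from_matrix(A.T@tR).as_rotvec(degrees=True).round(2))
E
python3 - <<'E'
from h import *
step([.391,-.412,.21],toolR([-.122,-.993,0],[0,0,-1]))
E
```

```text
mm [-209.2   34.   -96.4] deg [  0.08 -61.12  -0.07]
```

Emit:
jog_arm(
  motion=[-209,34,-96,0,-61,0,-209,34,-96,0,-61,0,-209,34,-96,0,-61,0,-209,34,-96,0,-61,0,-209,34,-96,0,-61,0,-209,34,-96,0,-61,0,-209,34,-96,0,-61,0,-209,34,-96,0,-61,0,-209,34,-96,0,-61,0],
)

```text
time_s: 1.27
position: [0.3909, -0.4132, 0.2105]
tcp_rot: [[-0.125, -0.0, 0.992], [-0.992, 0.0, -0.125], [-0.0, -1.0, -0.0]]
force: [0.0, 0.2, 0.9]
opening: 1.001
```

Run:
```python
from h import *
s,p,d=snap("wrist","w1");print(s["time_s"],s["position"],np.abs(s["qvel"]).max(),s["joint_positions"])
```

```text
1.275 [ 0.39089668 -0.41317264  0.2105097 ] 0.29884589575123505 [-5.78409702e+01  2.83278377e+01  9.23155610e+01  7.34057749e-04
  5.93599781e+01 -5.06338683e+01]
```

View pics/w1.png

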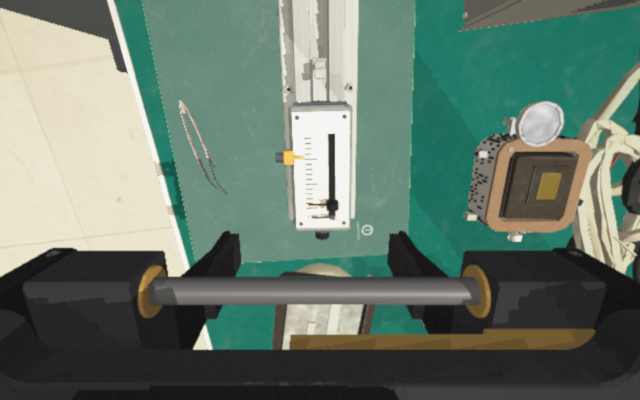

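Run:
```python
from h import *
p,d,K,P=load("w1","wrist");crop(p,270,40,370,240,3,"c4");crop(p,280,130,350,230,6,"c5")
```

```text
(no output)
```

View pics/c4.png

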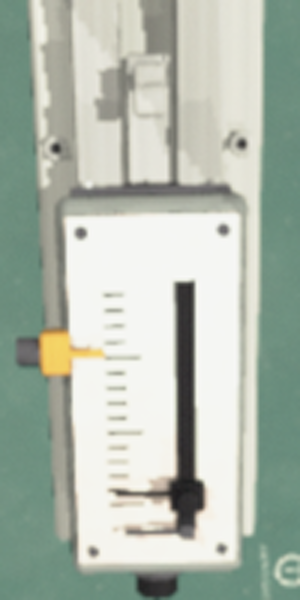

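View pics/c5.png

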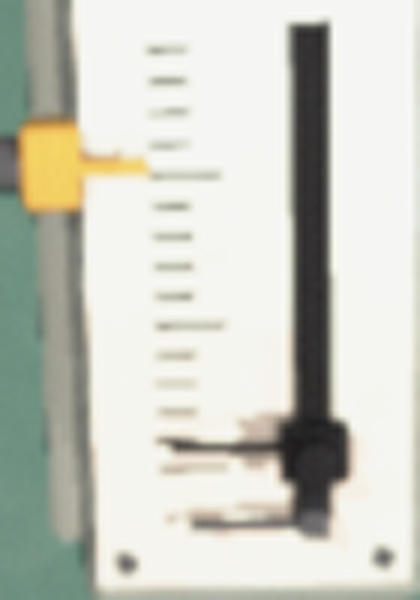

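Run:
```python
from h import *
p,d,K,P=load("w1","wrist")
C=cloud(K,P,d)
f=lambda x,y:(270+x/3,40+y/3)
for nm,(x,y) in dict(plate=(150,300),railL=(100,150),railR=(200,150),hook=(149,85),hookn=(149,100),base=(40,100),needle=(140,493),nib=(90,352),clip=(55,352),hub=(185,495)).items():
    u,v=f(x,y);u,v=int(round(u)),int(round(v));print(nm,u,v,d[v-1:v+2,u-1:u+2].round(4).ravel()[[1,3,4,5,7]],C[v,u].round(4))
m=(p.min(-1)>225).astype(np.uint8);m[:100]=0;m[240:]=0;m[:,:285]=0;m[:,360:]=0
m=cv2.morphologyEx(m,cv2.MORPH_CLOSE,np.ones((15,15)))
n,l,st,_=cv2.connectedComponentsWithStats(m);i=1+np.argmax(st[1:,4]);print(st[i])
cs=max(cv2.findContours((l==i).astype(np.uint8),0,1)[0],key=cv2.contourArea)[:,0]
X=np.array([onz(K,P,u,v,.054)[:2] for u,v in cs])*1000
r=cv2.minAreaRect(X.astype(np.float32));print(r,cv2.boxPoints(r))
# gradient profile columns along slice for rails/hook at row
g=cv2.cvtColor(p,cv2.COLOR_RGB2GRAY)
for v in (50,55,62,68,74,80,85):print(v,g[v,278:362])
```

```text
plate 320 140 [0.29   0.2895 0.2891 0.2884 0.2884] [ 0.4025 -0.3675  0.0588]
railL 303 90 [0.2999 0.3    0.3004 0.2998 0.2997] [ 0.3919 -0.3203  0.0326]
railR 337 90 [0.2994 0.3002 0.2994 0.2997 0.3003] [ 0.425  -0.3246  0.0336]
hook 320 68 [0.2805 0.2791 0.2785 0.2801 0.2786] [ 0.4103 -0.304   0.0497]
hookn 320 73 [0.2802 0.2799 0.2806 0.2793 0.2806] [ 0.4099 -0.3082  0.0488]
base 283 73 [0.3083 0.3084 0.3083 0.3089 0.3086] [ 0.3736 -0.3013  0.019 ]
needle 317 204 [0.3056 0.3058 0.3063 0.3063 0.3087] [ 0.3919 -0.4301  0.0607]
nib 300 157 [0.2906 0.2905 0.2907 0.2902 0.2915] [ 0.3817 -0.3807  0.062 ]
clip 288 157 [0.2916 0.2916 0.2922 0.29   0.2903] [ 0.3702 -0.3795  0.0605]
hub 332 205 [0.2945 0.2949 0.2943 0.2951 0.295 ] [ 0.4065 -0.429   0.0724]
[ 292  101   58  126 6265]
((400.3580017089844, -395.02081298828125), (126.37265014648438, 54.19732666015625), 83.94409942626953) [[ 366.74448 -454.99564]
 [ 420.63937 -460.7134 ]
 [ 433.97153 -335.046  ]
 [ 380.07663 -329.32822]]
50 [129 122 162 211 231 238 238 217 187 184 182 178 168 163 161 160 211 227
 227 225 224 217 209 210 213 213 2
[... 1604 characters left out ...]
9 131 130]
80 [129 129 132 149 185 218 227 202 169 166 168 167 165 162 160 160 153 194
 216 217 215 216 218 216 205 196 192 190 190 190 194 205 170 135 159 211
 226 226 223 222 223 224 224 217 211 210 210 206 164 131 120 169 197 197
 194 195 198 199 201 203 202 200 200 203 209 217 222 223 223 224 224 224
 223 224 225 227 227 227 223 180 135 127 129 129]
85 [129 132 131 130 166 209 212 189 181 189 178 161 157 158 160 160 155 184
 214 217 216 216 217 218 220 221 220 219 219 220 220 220 178 135 151 212
 228 227 224 224 225 227 227 227 222 215 208 166 128 126 119 168 196 198
 194 195 196 199 201 202 202 199 200 202 202 210 218 206 164 156 184 191
 187 198 215 224 226 227 220 175 134 129 128 128]
```

Run:
```python
from h import *
p,d,K,P=load("w1","wrist")
f=lambda x,y:(280+x/6-.4,130+y/6-.4)
for z in (.050,.054,.058):
    a=onz(K,P,*f(196,468),z);b=onz(K,P,*f(168,49),z);print(z,np.linalg.norm(a-b)*1000)
gx=np.array([np.cos(np.radians(83.9)),np.sin(np.radians(83.9)),0])
z0=onz(K,P,*f(196,468),.054)@gx
for nm,q,z in [("0",(196,468),.054),("50",(185,175),.054),("70",(168,49),.054),("nib",(148,167),.057),("tip",(165,443),.057),("nib",(148,167),.06),("tip",(165,443),.06),("push",(193,522),.057)]:
    X=onz(K,P,*f(*q),z);print(nm,z,X.round(4),((X@gx-z0)*1000).round(2))
f=lambda x,y:(270+x/3-.33,40+y/3-.33)
for nm,q,z in [("hook top c",(149,84),.045),("nose end",(149,113),.045),("stem end",(149,55),.045),("railL",(77,120),.028),("railR",(227,120),.028),("gapL",(124,150),.028),("gapR",(176,150),.028)]:
    X=onz(K,P,*f(*q),z);print(nm,X.round(4),((X@gx-z0)*1000).round(2))
```

```text
0.05 72.29767242767169
0.054 71.33492651674436
0.058 70.37218060581695
0 0.054 [ 0.3864 -0.4357  0.054 ] 0.0
50 0.054 [ 0.3911 -0.3851  0.054 ] 50.86
70 0.054 [ 0.391  -0.3645  0.054 ] 71.27
nib 0.057 [ 0.3854 -0.3825  0.057 ] 52.83
tip 0.057 [ 0.3819 -0.4296  0.057 ] 5.67
nib 0.06 [ 0.3856 -0.382   0.06  ] 53.38
tip 0.06 [ 0.3821 -0.4285  0.06  ] 6.69
push 0.057 [ 0.3848 -0.4444  0.057 ] -8.75
hook top c [ 0.4099 -0.3033  0.045 ] 134.21
nose end [ 0.4089 -0.3116  0.045 ] 125.85
stem end [ 0.4109 -0.2951  0.045 ] 142.42
railL [ 0.3855 -0.3097  0.028 ] 125.24
railR [ 0.4346 -0.3159  0.028 ] 124.3
gapL [ 0.3997 -0.3209  0.028 ] 115.61
gapR [ 0.4168 -0.3231  0.028 ] 115.28
```

Run:
```python
from h import *
a=np.radians(80);dx=np.array([np.cos(a),np.sin(a),0]);dy=np.array([-np.sin(a),np.cos(a),0]);t=np.radians(32)
n=np.sin(t)*dy+np.cos(t)*np.array([0,0,1])
Rt=toolR(-dx,-n)
s=bot.read_state()
step([.46,-.05,.24],s["tcp_rot"]);step([.45,.10,.24],toolR(-dx,[0,0,-1]));step([.300,.308,.212],Rt)
```

```text
mm [-369.   -29.5   23.1] deg [ 0.  0. -0.]
mm [-516.5  -29.5   -5.6] deg [ 0.   2.8 -0. ]
mm [-704.1   -1.4 -180.5] deg [32.    2.73 -0.79]
```

Emit:
jog_arm(
  motion=[-369,-30,23,0,0,0,-369,-30,23,0,0,0,-369,-30,23,0,0,0,-369,-30,23,0,0,0,-369,-30,23,0,0,0,-369,-30,23,0,0,0,-516,-30,-6,0,3,0,-516,-30,-6,0,3,0,-704,-1,-180,32,2.7,-0.8,-704,-1,-180,32,2.7,-0.8,-704,-1,-180,32,2.7,-0.8,-704,-1,-180,32,2.7,-0.8,-704,-1,-180,32,2.7,-0.8,-704,-1,-180,32,2.7,-0.8,-704,-1,-180,32,2.7,-0.8,-704,-1,-180,32,2.7,-0.8],
)

```text
time_s: 3.32
position: [0.2977, 0.3114, 0.2115]
tcp_rot: [[-0.165, 0.523, 0.836], [-0.986, -0.086, -0.14], [-0.001, -0.848, 0.53]]
force: [0.3, -0.7, -0.2]
opening: 0.999
```

Run:
```python
from h import *
s,p,d=snap("wrist","w2");print(s["time_s"],s["position"],np.abs(s["qvel"]).max(),s["joint_positions"].round(1))
```

```text
3.325 [0.29766446 0.31141589 0.21147541] 8.544211073075996 [ 48.4  19.4 122.  -55.4  33.  104.1]
```

View pics/w2.png

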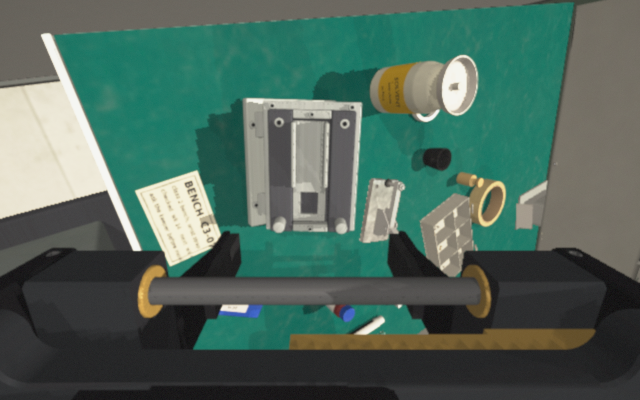

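Run:
```python
from h import *
s,p,d=snap("wrist","w3");print(s["time_s"],s["position"],np.abs(s["qvel"]).max())
crop(p,235,90,375,240,5,"c6")
K,P=cal("wrist",s);C=cloud(K,P,d)
for u,v in [(281,160),(346,160),(310,145),(310,180),(310,200),(295,150),(327,150)]: print(u,v,C[v,u].round(4),d[v,u])
m=(p.max(-1)<110);m[:,:268]=0;m[:,356:]=0;m[:118]=0;m[212:]=0
X=C[m];print(len(X))
for _ in range(6):
    c=np.median(X,0) if _==0 else X.mean(0);n=np.linalg.svd(X-c,full_matrices=False)[2][2];n*=np.sign(n[2]);r=(X-c)@n;X=X[abs(r)<.003]
print(len(X),c,n,np.degrees(np.arccos(n[2])),np.degrees(np.arctan2(n[1],n[0])))
```

```text
3.375 [0.29847324 0.31060215 0.21154001] 5.17110751459587
281 160 [0.3571 0.3281 0.0628] 0.29847306
346 160 [0.4111 0.3187 0.0954] 0.29983202
310 145 [0.387  0.3368 0.0714] 0.30162027
310 180 [0.3804 0.302  0.0723] 0.3111478
310 200 [0.3794 0.2784 0.0672] 0.3238098
295 150 [0.371  0.3354 0.0689] 0.29691312
327 150 [0.403  0.3282 0.0762] 0.30812493
4599
689 [0.3832825  0.33255684 0.07766898] [-0.53587279  0.0372245   0.84347773] 32.490797504883055 176.02632166936874
```

View pics/c6.png

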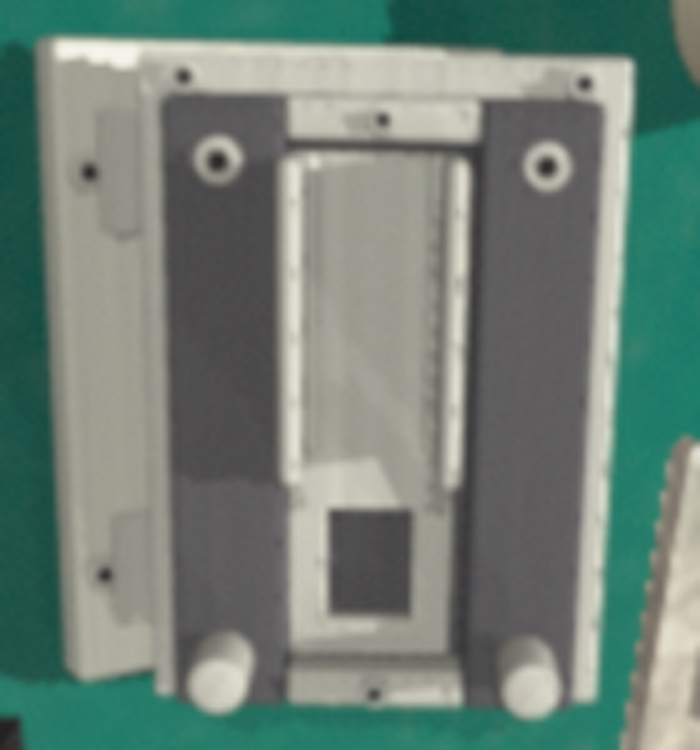

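```bash
cat > die.py <<'E'
from h import *
z=np.load("pics/w3.npz");st=dict(tcp_rot=z["rot"],position=z["pos"]);K,P=cal("wrist",st)
f=lambda x,y:(235+x/5-.4,90+y/5-.4)
pts=dict(TL=(282,155),TR=(471,155),BL=(283,487),BR=(463,487),eTL=(328,508),eTR=(412,508),eBL=(328,615),eBR=(412,615),tL=(287,652),tR=(452,652))
A=st["tcp_rot"]
def cast(q,n,c):
    o,d=ray(K,P,*f(*q));return o+d*(((c-o)@n)/(d@n))
for yaw in (80,):
  a=np.radians(yaw);dx=np.array([np.cos(a),np.sin(a),0]);dy=np.array([-np.sin(a),np.cos(a),0]);t=np.radians(32)
  n=np.sin(t)*dy+np.cos(t)*np.array([0,0,1])
  for off in (.0,.004,.008):
    F=np.array([.391,.333,.076])+n*off
    W={k:cast(v,n,F+.02*n if k[0] in "TB" else F-.007*n) for k,v in pts.items()}
    L=lambda a,b:(np.linalg.norm(W[a]-W[b])*1000).round(1)
    print(off,"w",L("TL","TR"),L("BL","BR"),"len",L("TL","BL"),L("TR","BR"),"eye w",L("eTL","eTR"),"l",L("eTL","eBL"),L("eTR","eBR"),"tong",L("tL","tR"))
    for e in(("TL","BL"),("TR","BR"),("eTL","eBL"),("eTR","eBR")):
        v=W[e[0]]-W[e[1]];print("  yaw",np.degrees(np.arctan2(v[1],v[0])).round(1),"dz",(v[2]*1000).round(1),end="")
    v=(W["TL"]+W["TR"]-W["BL"]-W["BR"])/2;print("\n  cent",np.degrees(np.arctan2(v[1],v[0])).round(1),(v[2]*1e3).round(1))
    ctr=(W["TL"]+W["TR"]+W["BL"]+W["BR"])/4; e=(W["eTL"]+W["eTR"]+W["eBL"]+W["eBR"])/4
    print("  ctr top",ctr.round(4),"tool",(A.T@(ctr-st["position"])*1000).round(1),"eye",e.round(4),"tool",(A.T@(e-st["position"])*1000).round(1), "dist",((ctr-e)@dx*1e3).round(1))
E
python3 die.py
```

```text
0.0 w 33.9 34.5 len 61.8 61.8 eye w 17.7 l 24.0 24.0 tong 35.8
  yaw 79.3 dz 0.5  yaw 79.8 dz 0.2  yaw 79.6 dz 0.1  yaw 80.4 dz -0.1
  cent 79.5 0.3
  ctr top [0.3746 0.3327 0.0895] tool [-34.4 141.3  -4.2] eye [0.378  0.2762 0.0659] tool [ 20.8 168.1  -5.8] dist 55.0
0.004 w 33.4 34.0 len 60.9 60.9 eye w 17.5 l 23.7 23.7 tong 35.3
  yaw 79.3 dz 0.4  yaw 79.8 dz 0.2  yaw 79.6 dz 0.1  yaw 80.4 dz -0.1
  cent 79.5 0.3
  ctr top [0.3727 0.3337 0.0929] tool [-35.1 137.3  -4.1] eye [0.3762 0.2779 0.0694] tool [ 19.4 164.1  -5.7] dist 54.4
0.008 w 32.9 33.5 len 60.1 60.0 eye w 17.2 l 23.4 23.4 tong 34.9
  yaw 79.3 dz 0.4  yaw 79.8 dz 0.2  yaw 79.6 dz 0.1  yaw 80.4 dz -0.1
  cent 79.5 0.3
  ctr top [0.3707 0.3347 0.0964] tool [-35.7 133.3  -4.1] eye [0.3744 0.2795 0.0728] tool [ 18.1 160.1  -5.6] dist 53.7
```

Run:
```python
from h import *
for nm in("w1","w3"):
    p,d,K,P=load(nm,"wrist");C=cloud(K,P,d)
    g=(p[...,1].astype(int)>p[...,0]+25)&(d>0)
    for (u0,u1,v0,v1) in [(60,250,60,225),(380,560,20,200),(240,380,215,260),(150,240,90,180),(360,420,100,240)]:
        m=np.zeros_like(g);m[v0:v1,u0:u1]=1;m&=g
        if m.sum()>50:print(nm,(u0,u1,v0,v1),m.sum(),np.median(C[m],0).round(4),np.median(d[m]).round(3))
    A=np.load("pics/%s.npz"%nm)["rot"]
    X=C[g&(abs(C[...,2])<.03)];c=X.mean(0);n=np.linalg.svd((X-c)[::20],full_matrices=False)[2][2];print("plane n",n*np.sign(n[2]),c)
for nm in("scene0","top0"):
    z=np.load("pics/%s.npz"%nm);K,P=cal(nm[:-1]);C=cloud(K,P,z["d"]);p=z["p"];g=(p[...,1].astype(int)>p[...,0]+25)&(z["d"]>0);X=C[g&(abs(C[...,2])<.03)];c=X.mean(0);n=np.linalg.svd((X-c)[::20],full_matrices=False)[2][2];print(nm,n*np.sign(n[2]),c)
```

```text
w1 (60, 250, 60, 225) 28700 [ 0.2178 -0.3682 -0.001 ] 0.368
w1 (380, 560, 20, 200) 24830 [ 5.48e-01 -3.43e-01 -3.00e-04] 0.331
w1 (240, 380, 215, 260) 5619 [ 0.3713 -0.4936  0.0051] 0.379
w1 (150, 240, 90, 180) 7165 [ 0.2664 -0.3496  0.0048] 0.341
w1 (360, 420, 100, 240) 8143 [ 0.478  -0.4155  0.0049] 0.353
plane n [ 0.00972826 -0.00582332  0.99993572] [ 0.44416326 -0.37698619  0.00219595]
w3 (60, 250, 60, 225) 27389 [ 0.2623  0.3659 -0.0009] 0.301
w3 (380, 560, 20, 200) 25122 [ 0.7937  0.2945 -0.0011] 0.555
w3 (240, 380, 215, 260) 4154 [ 0.3947  0.1856 -0.0011] 0.422
w3 (150, 240, 90, 180) 8017 [ 0.2968  0.3614 -0.0009] 0.31
w3 (360, 420, 100, 240) 5521 [ 0.5754  0.2665 -0.001 ] 0.467
plane n [7.59283232e-04 7.92311363e-04 9.99999398e-01] [ 0.49978933  0.30509143 -0.0008286 ]
scene0 [-0.00173336  0.00200038  0.9999965 ] [ 0.37707537 -0.1049653   0.00071423]
top0 [9.41132755e-04 2.04360296e-03 9.99997469e-01] [ 0.6047623  -0.0160645   0.00122154]
```

Run:
```python
from h import *
a=np.radians(79.7);dx=np.array([np.cos(a),np.sin(a),0]);dy=np.array([-np.sin(a),np.cos(a),0]);t=np.radians(32)
n=np.sin(t)*dy+np.cos(t)*np.array([0,0,1])
s=bot.read_state();print(s["position"],np.abs(s["qvel"]).max())
T=np.array([.3696,.3345,.0978])
step(T+.05*n,toolR(-dx,-n));step(T,toolR(-dx,-n))
```

```text
[0.29932518 0.30891016 0.21160378] 3.858659457953983
mm [-37.4  80.9  -5.3] deg [-0.02  0.47 -0.27]
mm [-37.2 130.9  -5.3] deg [-0.02  0.47 -0.27]
```

Emit:
jog_arm(
  motion=[-38,40,-5.8,0,0.3,0,-38,81,-5.8,0,0.3,0,-38,100,-5.8,0,0.3,0,-38,115,-5.8,0,0.3,0,-38,124,-5.8,0,0.3,0,-38,129,-5.8,0,0.3,0,-38,129,-5.8,0,0.3,0,-38,129,-5.8,0,0.3,0,-38,129,-5.8,0,0.3,0],
)

```text
time_s: 4.55
position: [0.369, 0.3353, 0.1004]
tcp_rot: [[-0.177, 0.521, 0.835], [-0.984, -0.092, -0.151], [-0.002, -0.848, 0.529]]
force: [-0.1, 0.1, 0.5]
opening: 0.996
```

Run:
```python
from h import *
a=np.radians(79.7);dx=np.array([np.cos(a),np.sin(a),0]);dy=np.array([-np.sin(a),np.cos(a),0]);t=np.radians(32)
n=np.sin(t)*dy+np.cos(t)*np.array([0,0,1])
T=np.array([.3696,.3345,.0978])
s,p,d=snap("wrist","w4");print(s["time_s"],s["position"],s["force"],np.abs(s["qvel"]).max(),s["joint_positions"].round(1))
step(T,toolR(-dx,-n),s)
```

```text
4.55 [0.36897095 0.33525527 0.10044892] [-0.10556669  0.14169501  0.54395294] 0.33533505648116374 [ 43.3  36.8 119.  -81.9  25.4 130. ]
mm [ 0.6  2.6 -0.8] deg [ 0.04  0.04 -0.14]
```

View pics/w4.png

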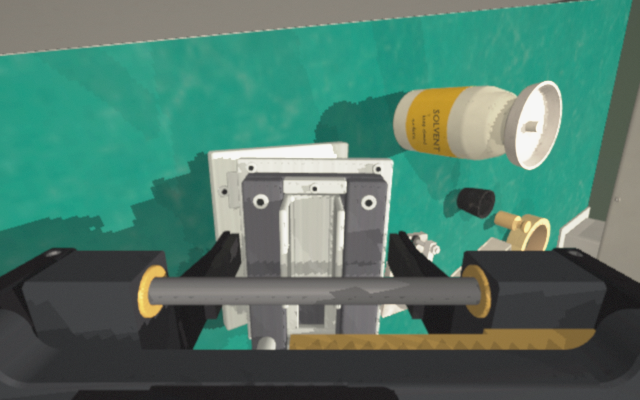

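Emit:
jog_arm(
  motion=[0,0,0,0,0,0,0,0,0,0,0,0,0,0,0,0,0,0,0,0,0,0,0,0,0,0,0,0,0,0,0,0,0,0,0,0,0,0,0,0,0,0,0,0,0,0,0,0],
  gripper=0.3,
)

```text
time_s: 5.6
position: [0.3687, 0.3353, 0.0999]
tcp_rot: [[-0.177, 0.52, 0.835], [-0.984, -0.092, -0.151], [-0.001, -0.849, 0.528]]
force: [-0.3, 1.3, -0.4]
opening: 0.386
```

Emit:
jog_arm(
  motion=[0,-4,0,0,0,0,0,-12,0,0,0,0,0,-25,0,0,0,0,0,-45,0,0,0,0,0,-70,0,0,0,0,0,-80,0,0,0,0,0,-80,0,0,0,0,0,-80,0,0,0,0],
  gripper=0.3,
)

```text
time_s: 6.6
position: [0.3273, 0.3424, 0.1677]
tcp_rot: [[-0.177, 0.521, 0.835], [-0.984, -0.093, -0.151], [-0.001, -0.849, 0.529]]
force: [-0.2, 0.6, -0.8]
opening: 0.389
```

Run:
```python
from h import *
s,p,d=snap("wrist","w5");print(s["time_s"],s["position"],s["force"],s["opening"],s["joint_positions"].round(1))
```

```text
6.6 [0.32731257 0.34244227 0.16767959] [-0.16204156  0.61737053 -0.83761676] 0.3888572004657564 [ 48.3  27.3 118.6 -61.3  30.9 111.7]
```

View pics/w5.png

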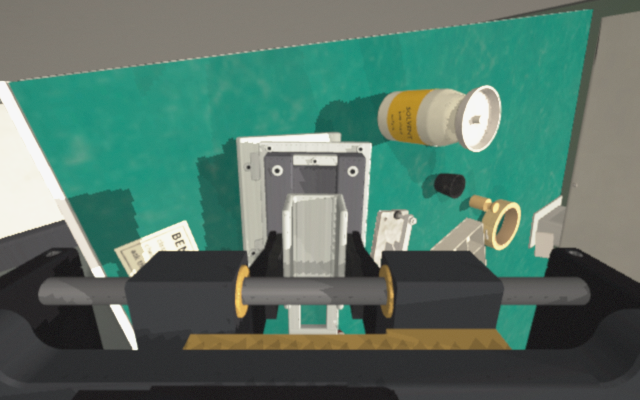

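Run:
```python
from h import *
p,d,K,P=load("w5","wrist");crop(p,265,180,365,345,5,"c7")
```

```text
(no output)
```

View pics/c7.png

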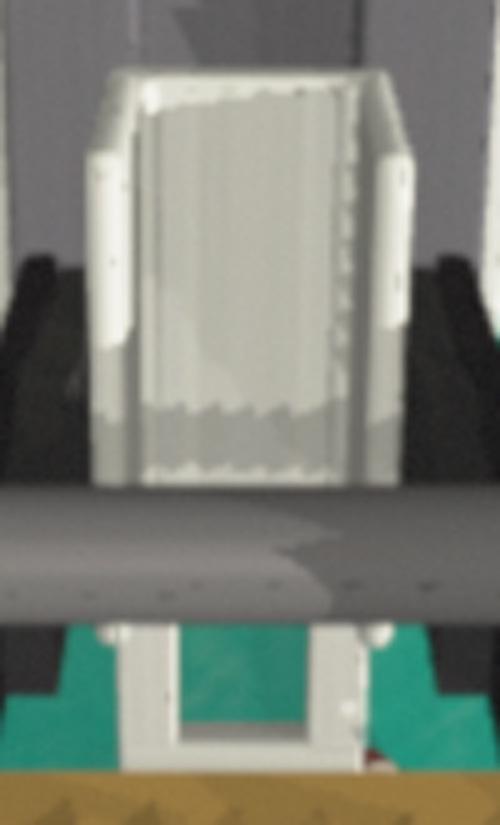

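```bash
cat > inhand.py <<'E'
from h import *
from scipy.optimize import least_squares
def fit(obs,toff):
    c=bot.get_calibration("wrist");K,H=c["mtx"],c["hand_eye"]
    S=np.array([o[0] for o in obs])/1000.;U=np.array([toff(*o[1]) for o in obs])
    B=np.array([[-1,0,0],[0,0,-1],[0,-1,0]],float)
    def g(q): return proj(K,H,(R.from_rotvec(q[3:]).apply(S@B.T)+q[:3]))
    r=least_squares(lambda q:(g(q)-U).ravel(),[0,.036,0,0,0,0]);return r.x,(g(r.x)-U)
if __name__=="__main__":
    obs=[((30,17,32),(87,153)),((30,-17,32),(413,153)),((30,17,0),(108,70)),((30,-17,0),(388,70)),((-66,9,5),(178,745)),((-66,-9,5),(308,742)),((-66,9,0),(181,722)),((-66,-9,0),(306,722))]
    q,r=fit(obs,lambda x,y:(265+x/5-.4,180+y/5-.4))
    print((q[:3]*1000).round(2),np.degrees(q[3:]).round(2));print(r.round(2))
E
python3 inhand.py
```

```text
[ 2.26 40.44 -0.2 ] [-0.49  0.35 -1.18]
[[-0.06 -0.  ]
 [ 0.16  0.18]
 [ 0.48 -0.25]
 [-0.71 -0.07]
 [ 0.12  0.05]
 [ 0.09  0.63]
 [-0.24 -0.28]
 [ 0.15 -0.3 ]]
```

Run:
```python
from h import *
p,d,K,P=load("w1","wrist")
zr=.0330
f=lambda x,y:(270+x/3-.33,40+y/3-.33)
def yaw(a,b):
    v=a-b;return np.degrees(np.arctan2(v[1],v[0])).round(2)
# gap right edge, rail outer left via gradient per row
g=cv2.cvtColor(p,cv2.COLOR_RGB2GRAY).astype(float)
def edges(lo,hi,rows,sign):
    out=[]
    for v in rows:
        r=np.diff(g[v,lo:hi])*sign;i=int(np.argmax(r));
        if 0<i<len(r)-1:
            a,b,c=r[i-1:i+2];o=.5*(a-c)/(a-2*b+c) if a-2*b+c else 0
        else:o=0
        out.append((lo+i+.5+o,v))
    return np.array(out)
rows=list(range(5,58,2))
for nm,lo,hi,sg,z in [("gapR",324,334,1,zr),("railRout",350,362,-1,zr),("railLout",288,300,1,zr)]:
    E=edges(lo,hi,rows,sg);X=np.array([onz(K,P,u,v,z) for u,v in E])
    c=np.polyfit(X[:,1],X[:,0],1);res=X[:,0]-np.polyval(c,X[:,1]);k=abs(res)<.001;c=np.polyfit(X[k,1],X[k,0],1)
    print(nm,k.sum(),"yaw",90-np.degrees(np.arctan(c[0])).round(2),"x at y=-.3:",np.polyval(c,-.3).round(4),"at -.35",np.polyval(c,-.35).round(4),E[::8].round(1).tolist())
for z in(.049,.050):
  print([onz(K,P,*f(149,y),z).round(4).tolist() for y in(55,84,113)])
  print([onz(K,P,*f(x,84),z).round(4).tolist() for x in(133,165)])
```

```text
gapR 27 yaw 83.96 x at y=-.3: 0.4194 at -.35 0.4141 [[328.4, 5.0], [328.5, 21.0], [328.5, 37.0], [328.6, 53.0]]
railRout 27 yaw 83.74 x at y=-.3: 0.4467 at -.35 0.4412 [[358.2, 5.0], [358.0, 21.0], [357.5, 37.0], [357.2, 53.0]]
railLout 27 yaw 83.94 x at y=-.3: 0.3861 at -.35 0.3808 [[291.8, 5.0], [292.6, 21.0], [293.4, 37.0], [293.7, 53.0]]
[[0.4106, -0.2955, 0.049], [0.4096, -0.3036, 0.049], [0.4086, -0.3118, 0.049]]
[[0.4048, -0.303, 0.049], [0.4145, -0.3042, 0.049]]
[[0.4106, -0.2957, 0.05], [0.4096, -0.3037, 0.05], [0.4086, -0.3119, 0.05]]
[[0.4048, -0.3031, 0.05], [0.4144, -0.3043, 0.05]]
```

Run:
```python
from h import *
a=np.radians(83.9);gx=np.array([np.cos(a),np.sin(a),0])
T=toolR(-gx,[0,0,-1]);T=T@R.from_rotvec([0,0,1.0],degrees=True).as_matrix()
step([.44,.12,.24],T);step([.46,-.05,.24],T);step([.4162,-.2477,.2],T);step([.4162,-.2477,.115],T)
```

```text
mm [198.8  17.9 165.9] deg [-31.94  -3.74   2.1 ]
mm [362.6  44.1 208.3] deg [-31.94  -3.74   2.1 ]
mm [564.9  73.8 180.4] deg [-31.94  -3.74   2.1 ]
mm [565.  145.9 135.5] deg [-31.94  -3.74   2.1 ]
```

Emit:
jog_arm(
  motion=[50,4.5,41,-8,-1,0.5,100,9,83,-16,-2,1,149,13,124,-24,-3,1.5,199,18,166,-31.9,-3.7,2.1,253,27,180,-31.9,-3.7,2.1,308,35,194,-31.9,-3.7,2.1,363,44,208,-31.9,-3.7,2.1,414,52,201,-31.9,-3.7,2.1,464,59,194,-31.9,-3.7,2.1,515,67,187,-31.9,-3.7,2.1,565,74,180,-31.9,-3.7,2.1,565,110,158,-31.9,-3.7,2.1,565,146,135.5,-31.9,-3.7,2.1,565,146,135.5,-31.9,-3.7,2.1,565,146,135.5,-31.9,-3.7,2.1,565,146,135.5,-31.9,-3.7,2.1],
  gripper=0.3,
)

```text
time_s: 8.65
position: [0.4167, -0.2463, 0.1159]
tcp_rot: [[-0.105, 0.003, 0.994], [-0.994, 0.018, -0.105], [-0.018, -1.0, 0.001]]
force: [-0.3, -0.2, -1.0]
opening: 0.385
```

Run:
```python
from h import *
s,p,d=snap("wrist","w6");print(s["time_s"],s["position"],s["tcp_rot"].round(3).tolist(),s["force"],s["opening"],np.abs(s["qvel"]).max(),s["joint_positions"].round(1))
crop(p,240,160,400,345,4,"c8")
```

```text
8.65 [ 0.41667566 -0.24633887  0.11586104] [[-0.105, 0.003, 0.994], [-0.994, 0.018, -0.105], [-0.018, -1.0, 0.001]] [-0.30332424 -0.22932117 -1.04544335] 0.3845884391690645 1.2222672544066364 [-44.4  31.9 108.4   1.4  40.3 -39.4]
```

View pics/c8.png

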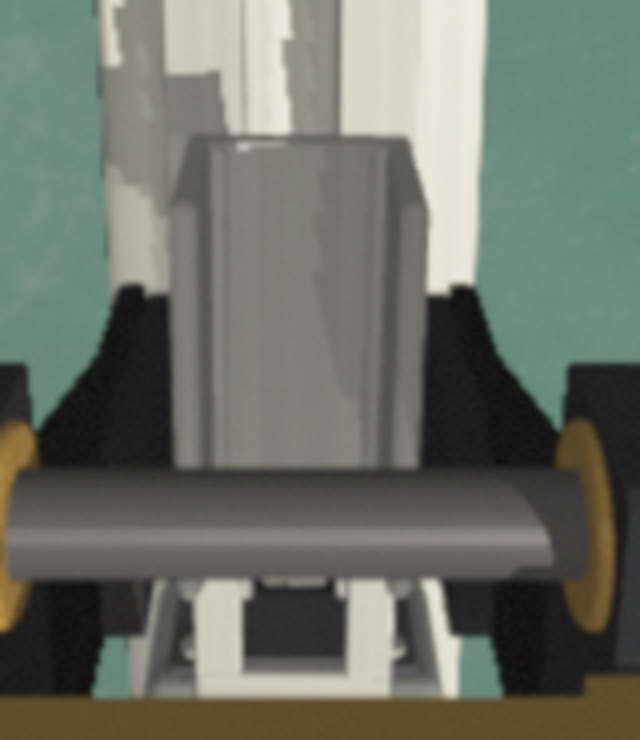

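Run:
```python
from inhand import *
obs=[((30,17,32),(169,205)),((30,-17,32),(428,205)),((30,17,0),(192,135)),((30,-17,0),(408,137)),((-66,9,5),(242,674)),((-66,-9,5),(348,674)),((-66,9,0),(245,657)),((-66,-9,0),(346,657))]
q,r=fit(obs,lambda x,y:(240+x/4-.4,160+y/4-.4))
print((q[:3]*1000).round(2),np.degrees(q[3:]).round(2),r.round(1).tolist())
B=np.array([[-1,0,0],[0,0,-1],[0,-1,0]],float)
s=bot.read_state();A=s["tcp_rot"];print(s["position"])
for qq in (q,np.array([.00226,.04044,-.0002,*np.radians([-.49,.35,-1.18])])):
    M=A@R.from_rotvec(qq[3:]).as_matrix()@B
    e=s["position"]+A@qq[:3]+M@np.array([-.054,0,0]);o=s["position"]+A@qq[:3]
    print("eye",e.round(4),"org",o.round(4),"sx",M[:,0].round(4),"yaw",np.degrees(np.arctan2(M[1,0],M[0,0])).round(2))
    H=np.array([.4097,-.3036,e[2]]);print("move tool mm",(A.T@(H-e)*1000).round(2))
```

```text
[ 2.78 41.3   0.17] [ 0.28  0.37 -1.16] [[-0.1, -0.4], [0.2, 0.1], [-0.4, 0.3], [0.1, 0.2], [0.4, 0.2], [-0.2, 0.4], [-0.0, -0.5], [0.0, -0.3]]
[ 0.41692733 -0.24639945  0.11621848]
eye [ 0.4109 -0.3021  0.075 ] org [ 0.417  -0.2485  0.0749] sx [ 0.1114  0.9938 -0.0026] yaw 83.6
move tool mm [ 1.59 -0.03 -1.09]
eye [ 0.4107 -0.3016  0.0759] org [ 0.4167 -0.2479  0.0757] sx [ 0.1109  0.9938 -0.0029] yaw 83.63
move tool mm [ 2.1  -0.04 -0.75]
```

Emit:
jog_arm(
  motion=[1.8,4,-0.9,0,0,0,1.8,12,-0.9,0,0,0,1.8,20,-0.9,0,0,0,1.8,25,-0.9,0,0,0,1.8,30,-0.9,0,0,0,1.8,30,-0.9,0,0,0],
  gripper=0.3,
)

```text
time_s: 9.45
position: [0.4152, -0.2484, 0.0845]
tcp_rot: [[-0.107, 0.002, 0.994], [-0.994, 0.019, -0.107], [-0.019, -1.0, 0.0]]
force: [0.1, 0.0, -1.5]
opening: 0.388
```

Run:
```python
from h import *
s,p,d=snap("wrist","w7");print(s["time_s"],s["position"],s["force"],s["moment"],s["opening"])
crop(p,240,160,400,345,4,"c9")
```

```text
9.45 [ 0.41523775 -0.24839117  0.08448897] [ 0.12001941  0.02210182 -1.4948814 ] [-0.06072174 -0.12099599 -0.02331635] 0.3884234343194242
```

View pics/c9.png

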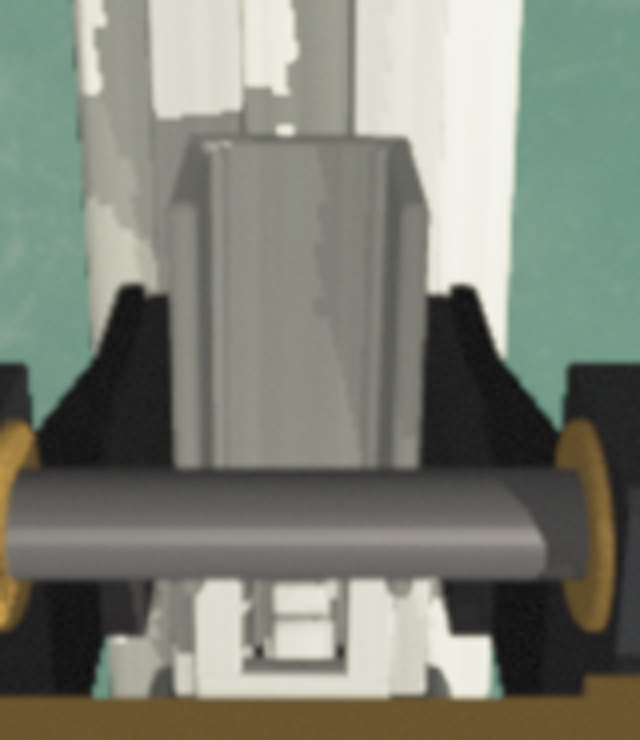

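Emit:
jog_arm(
  motion=[0,0,1.2,0,0,0,0,3,1.2,0,0,0,0,6,1.2,0,0,0,0,8,1.2,0,0,0,0,9,1.2,0,0,0,0,9,1.2,0,0,0],
  gripper=0.3,
)

```text
time_s: 10.25
position: [0.4166, -0.2485, 0.0759]
tcp_rot: [[-0.107, 0.003, 0.994], [-0.994, 0.018, -0.107], [-0.019, -1.0, 0.001]]
force: [0.0, 0.0, -2.1]
opening: 0.383
```

Emit:
jog_arm(
  motion=[0,1,0,0,0,0,0,2,0,0,0,0,0,2,0,0,0,0],
  gripper=0.3,
)

```text
time_s: 10.62
position: [0.4166, -0.2484, 0.0739]
tcp_rot: [[-0.107, 0.003, 0.994], [-0.994, 0.018, -0.107], [-0.019, -1.0, 0.001]]
force: [0.3, -0.3, -0.6]
opening: 0.386
```

Emit:
jog_arm(
  motion=[0,1,0,0,0,0,0,1,0,0,0,0],
  gripper=0.3,
)

```text
time_s: 10.88
position: [0.4167, -0.2484, 0.073]
tcp_rot: [[-0.106, 0.003, 0.994], [-0.994, 0.018, -0.107], [-0.018, -1.0, 0.001]]
force: [-0.1, -0.2, -3.0]
opening: 0.393
```

Run:
```python
from h import *
s,p,d=snap("wrist","w8");print(s["time_s"],s["position"],s["force"],s["moment"],s["opening"])
crop(p,240,160,400,345,4,"c10")
```

```text
10.875 [ 0.41668897 -0.24843295  0.07295058] [-0.14240547 -0.2293837  -2.99983956] [-0.03227534 -0.07194024  0.00810056] 0.3925664120307409
```

View pics/c10.png

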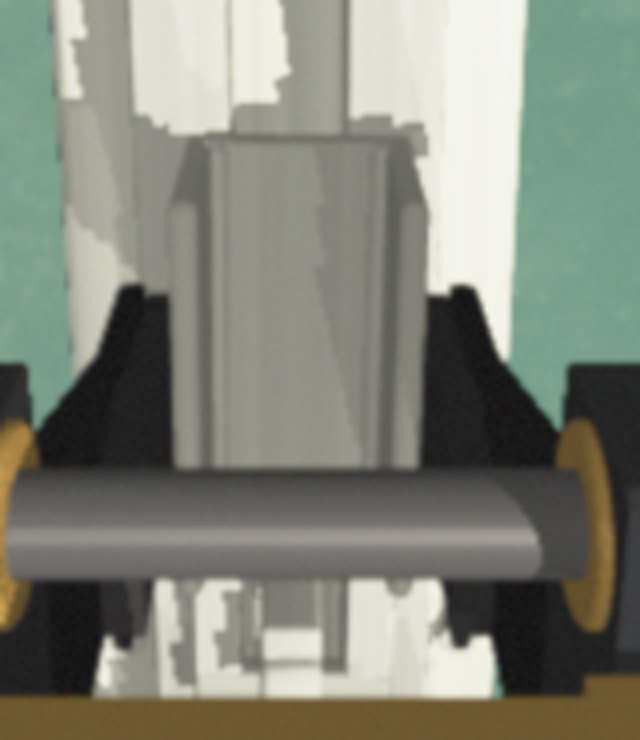

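Emit:
jog_arm(
  motion=[0,1,0,0,0,0,0,1,0,0,0,0],
  gripper=0.3,
)

```text
time_s: 11.18
position: [0.4168, -0.2484, 0.0721]
tcp_rot: [[-0.106, 0.003, 0.994], [-0.994, 0.018, -0.106], [-0.018, -1.0, 0.001]]
force: [0.4, 1.0, 0.4]
opening: 0.386
```

Run:
```python
from h import *
s=bot.read_state();print(s["position"],s["force"],s["moment"],s["tcp_rot"].round(3).tolist())
```

```text
[ 0.41677091 -0.24843555  0.07214653] [0.36154095 1.02455337 0.36912188] [-0.08685036 -0.00845658  0.00875774] [[-0.106, 0.003, 0.994], [-0.994, 0.018, -0.106], [-0.018, -1.0, 0.001]]
```

Emit:
jog_arm(
  motion=[0,1,0,0,0,0,0,1,0,0,0,0],
  gripper=0.3,
)

```text
time_s: 11.42
position: [0.4168, -0.2483, 0.0717]
tcp_rot: [[-0.107, 0.003, 0.994], [-0.994, 0.018, -0.107], [-0.018, -1.0, 0.001]]
force: [0.4, 2.9, 6.7]
opening: 0.384
```

Run:
```python
from h import *
s=bot.read_state();print(s["position"],s["force"],s["moment"],s["tcp_rot"].round(3).tolist())
```

```text
[ 0.41677108 -0.24832306  0.07170834] [0.40661256 2.92687621 6.7217484 ] [ 0.05772827  0.20062078 -0.06529706] [[-0.107, 0.003, 0.994], [-0.994, 0.018, -0.107], [-0.018, -1.0, 0.001]]
```

Emit:
jog_arm(
  motion=[0,-0.5,0,0,0,0,-3,-0.4,0,0,0,0,-6,-0.4,0,0,0,0,-9,-0.3,0,0,0,0,-12,-0.3,0,0,0,0,-15,-0.2,0,0,0,0,-18,-0.2,0,0,0,0,-21,-0.1,0,0,0,0,-24,-0.1,0,0,0,0,-27,0,0,0,0,0,-30,0,0,0,0,0,-30,0,0,0,0,0,-30,0,0,0,0,0],
  gripper=0.3,
)

```text
time_s: 13.05
position: [0.4205, -0.22, 0.0718]
tcp_rot: [[-0.106, 0.005, 0.994], [-0.994, 0.015, -0.106], [-0.016, -1.0, 0.003]]
force: [-1.6, -6.8, 2.6]
opening: 0.387
```

Run:
```python
from h import *
s,p,d=snap("scene","s1");print(s["time_s"],s["position"],s["force"],s["moment"],s["opening"])
crop(p,160,150,300,240,5,"d1")
s,p,d=snap("wrist","w9");crop(p,240,160,400,345,4,"d2")
s,p,d=snap("top","t1");crop(p,350,150,530,280,4,"d3")
```

```text
13.05 [ 0.42050309 -0.2200108   0.07175754] [-1.6237331  -6.84372549  2.6094214 ] [-1.31194235  0.35502688 -0.03828414] 0.3865329146491671
```

View pics/d1.png

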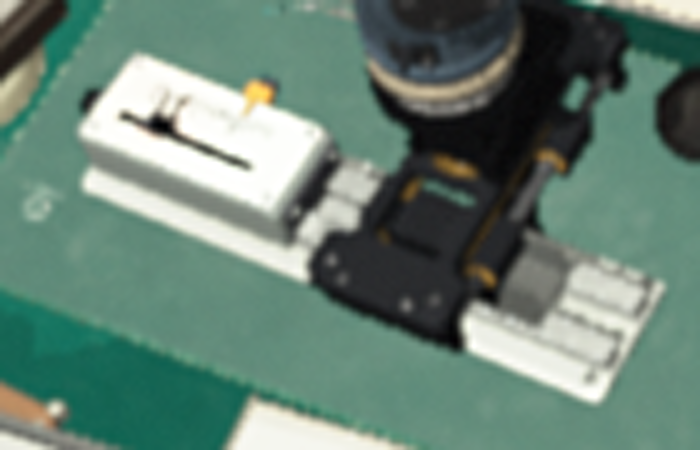

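View pics/d2.png

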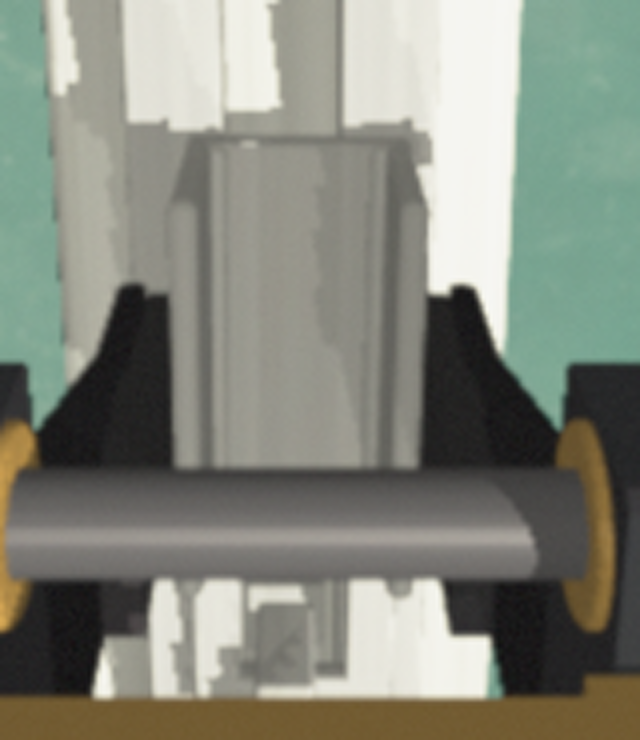

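View pics/d3.png

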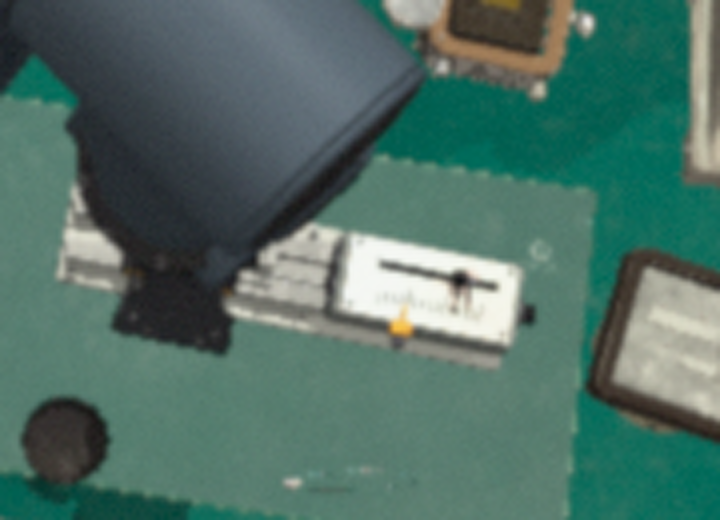

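Run:
```python
from h import *
p=np.load("pics/s1.npz")["p"];crop(p,175,160,232,200,13,"e1")
p=np.load("pics/t1.npz")["p"];crop(p,430,205,485,240,14,"e2")
```

```text
(no output)
```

View pics/e1.png

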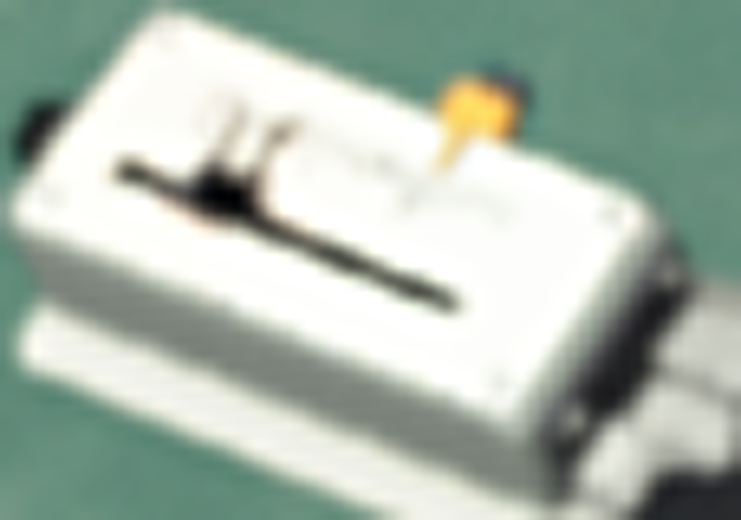

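View pics/e2.png

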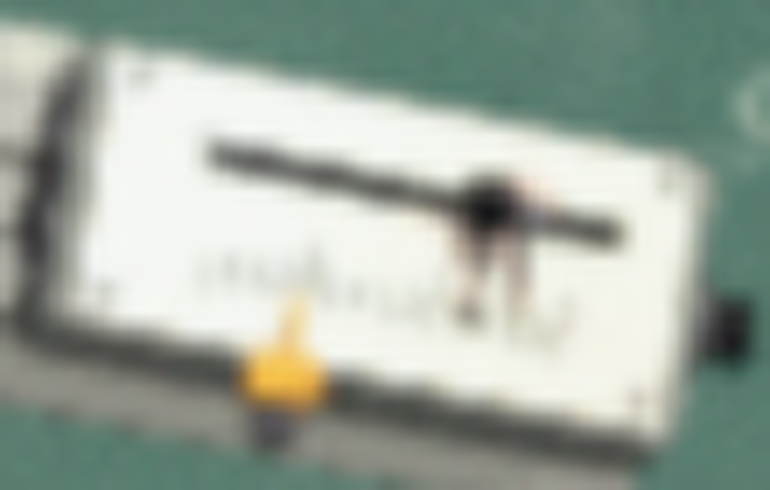

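```bash
cat > rd.py <<'E'
from h import *
a=np.radians(83.9);gx=np.array([np.cos(a),np.sin(a),0])
def top(q,z=.064): return onz(*cal("top"),430+q[0]/14-.46,205+q[1]/14-.46,z)
def sc(q,z=.064): return onz(*cal("scene"),175+q[0]/13-.46,160+q[1]/13-.46,z)
E
python3 - <<'E'
from rd import *
n,t=top((298,298)),top((470,312));print(n,t,(n-t)@gx*1000)
n,t=sc((442,165)),sc((285,130));print(n,t,(n-t)@gx*1000)
t2=sc((238,105));print("other",(n-t2)@gx*1000)
# slot ends and hub
for f,pts in((top,dict(s0=(622,235),s1=(208,152),hub=(487,205))),(sc,dict(s0=(115,165),s1=(460,305),hub=(220,195)))):
    X={k:f(v,.060 if k!="hub" else .072) for k,v in pts.items()};print({k:((X[k]-X["s0"])@gx*1000).round(1) for k in X})
E
```

```text
[ 0.38671653 -0.38317494  0.064     ] [ 0.38743187 -0.41700966  0.064     ] 33.56713499578541
[ 0.38496048 -0.37922915  0.064     ] [ 0.38742653 -0.41358392  0.064     ] 33.89819701917186
other 46.06522966630946
{'s0': np.float64(0.0), 's1': np.float64(82.8), 'hub': np.float64(29.8)}
{'s0': np.float64(0.0), 's1': np.float64(82.5), 'hub': np.float64(30.7)}
```

Emit:
jog_arm(
  motion=[-3,0,0,0,0,0,-6,0.1,0,0,0,0,-9,0.1,0,0,0,0,-12,0.2,0,0,0,0,-15,0.2,0,0,0,0,-18,0.3,0,0,0,0,-21,0.3,0,0,0,0,-24,0.4,0,0,0,0,-27,0.4,0,0,0,0,-29,0.5,0,0,0,0,-29,0.5,0,0,0,0,-29,0.5,0,0,0,0],
  gripper=0.3,
)

```text
time_s: 14.7
position: [0.4235, -0.1923, 0.0717]
tcp_rot: [[-0.106, 0.005, 0.994], [-0.994, 0.014, -0.106], [-0.014, -1.0, 0.003]]
force: [-4.1, -11.5, 1.5]
opening: 0.384
```

Run:
```python
from h import *
s,p,d=snap("scene","s2");print(s["time_s"],s["position"],s["force"],s["moment"],s["opening"])
crop(p,175,160,232,200,13,"e3")
s,p,d=snap("top","t2");crop(p,430,205,485,240,14,"e4");print(s["position"],s["force"])
```

```text
14.7 [ 0.42353277 -0.19231816  0.07173768] [ -4.05325138 -11.5416928    1.49636641] [-2.220563    0.82135577 -0.209172  ] 0.3835601958852672
[ 0.42357287 -0.19236195  0.07175494] [ -5.00492077 -10.76674476   3.08378714]
```

View pics/e3.png

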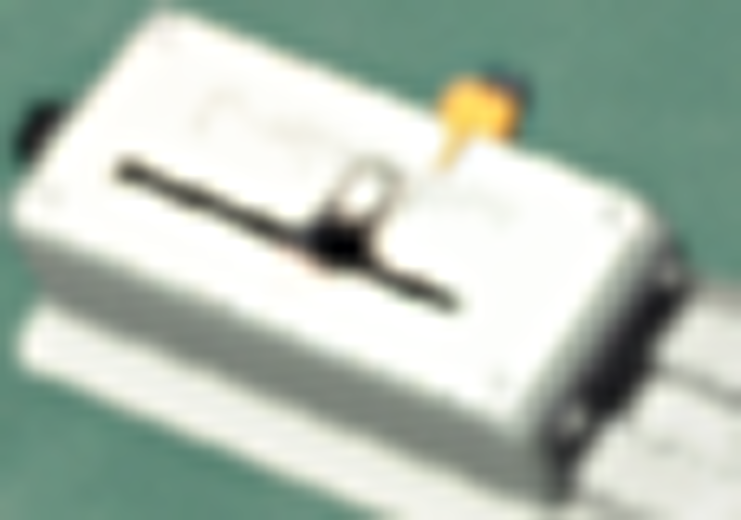

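View pics/e4.png

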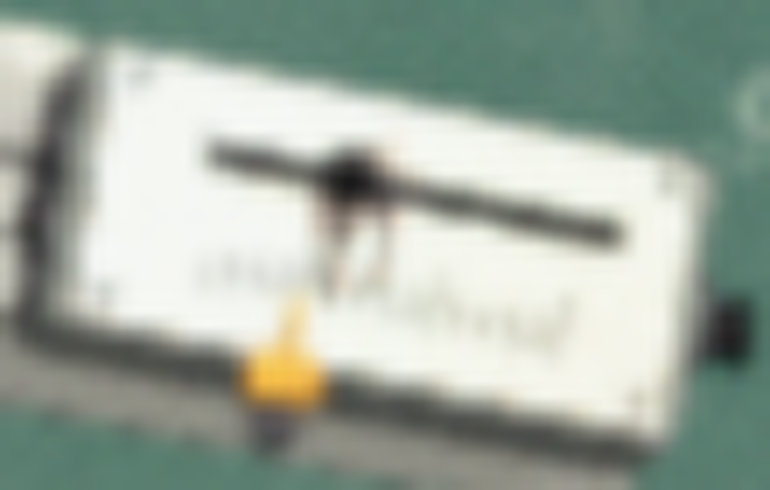

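```bash
cat > hub.py <<'E'
from rd import *
def track(cam,a,b,box,sr):
    pa=np.load("pics/%s.npz"%a)["p"];pb=np.load("pics/%s.npz"%b)["p"]
    f=8;x0,y0,x1,y1=box
    U=lambda p:cv2.resize(cv2.cvtColor(p,cv2.COLOR_RGB2GRAY),None,fx=f,fy=f,interpolation=cv2.INTER_CUBIC)
    A,B=U(pa),U(pb);T=A[y0*f:y1*f,x0*f:x1*f];X0,Y0,X1,Y1=sr
    r=cv2.matchTemplate(B[Y0*f:Y1*f,X0*f:X1*f],T,cv2.TM_CCOEFF_NORMED);_,m,_,l=cv2.minMaxLoc(r)
    c0=((x0+x1)/2,(y0+y1)/2);c1=(c0[0]+X0+l[0]/f-x0,c0[1]+Y0+l[1]/f-y0)
    K,P=cal(cam);return m,c1,((onz(K,P,*c1,.072)-onz(K,P,*c0,.072))@gx*1000)
E
python3 - <<'E'
from hub import *
S=(178,165,215,188)
# hub box in s1 : centre (175+220/13,160+195/13)=(191.9,175)
print("s1->scene0",track("scene","s1","scene0",(188,172,196,178),S))
print("s1->s2",track("scene","s1","s2",(188,172,196,178),S))
print("t1->t2",track("top","t1","t2",(461,215,469,222),(440,210,480,226)))
n,t=top((298,298)),top((330,295));print((n-t)@gx*1000)
n,t=sc((442,165)),sc((395,178));print((n-t)@gx*1000)
E
```

```text
s1->scene0 (0.9301131963729858, (187.5, 173.25), np.float64(-13.81769787001919))
s1->s2 (0.9846572875976562, (200.75, 178.5), np.float64(26.85209537373363))
t1->t2 (0.9978174567222595, (455.25, 216.5), np.float64(27.097828240043164))
6.075890261173727
7.0352285083391175
```

Emit:
jog_arm(
  motion=[-1.5,0,0,0,0,0,-3,0,0,0,0,0,-4.5,0,0,0,0,0,-4.5,0,0,0,0,0,-4.5,0,0,0,0,0],
  gripper=0.3,
)

```text
time_s: 15.42
position: [0.424, -0.188, 0.0718]
tcp_rot: [[-0.106, 0.005, 0.994], [-0.994, 0.014, -0.106], [-0.014, -1.0, 0.003]]
force: [-4.7, -13.0, 1.9]
opening: 0.388
```

Run:
```python
from hub import *
s,p,d=snap("scene","s3");print(s["time_s"],s["position"],s["force"],s["opening"])
crop(p,195,160,220,180,25,"e5")
s,p,d=snap("top","t3");crop(p,440,210,470,232,22,"e6")
p=np.load("pics/t2.npz")["p"];crop(p,440,210,470,232,22,"e7")
print("s2->s3",track("scene","s2","s3",(197,175,205,181),(190,168,215,190)))
print("t2->t3",track("top","t2","t3",(451,213,459,220),(440,208,475,226)))
```

```text
15.425 [ 0.42399406 -0.18802243  0.07175051] [ -4.73192401 -12.9655349    1.87691905] 0.3878640550138446
s2->s3 (0.9894232749938965, (202.25, 178.5), np.float64(3.818691436621812))
t2->t3 (0.9949696063995361, (453.75, 216.25), np.float64(3.4745419006326737))
```

View pics/e5.png

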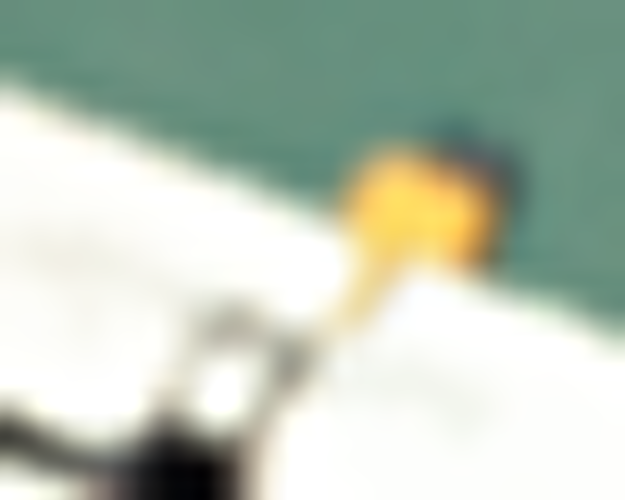

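View pics/e6.png

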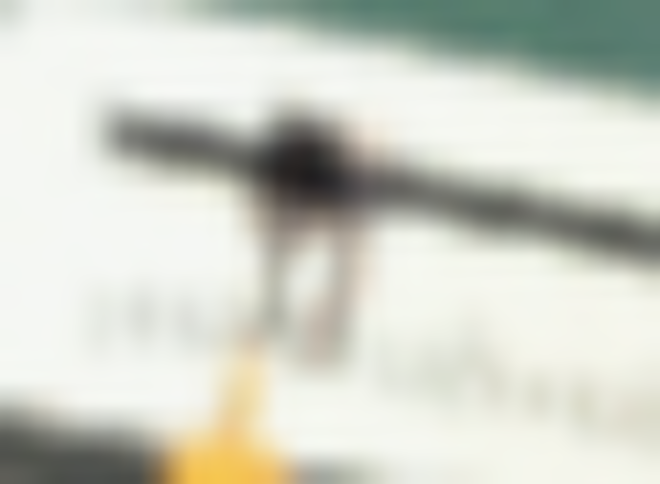

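View pics/e7.png

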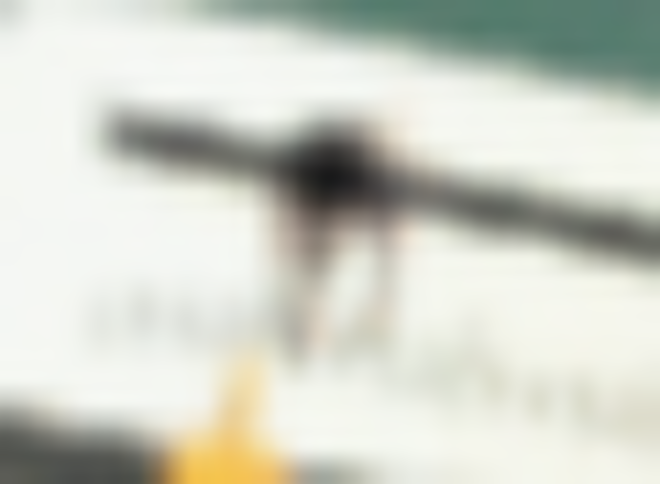

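Emit:
jog_arm(
  motion=[-0.7,0,0,0,0,0,-1.4,0,0,0,0,0,-1.4,0,0,0,0,0,-1.4,0,0,0,0,0],
  gripper=0.3,
)

```text
time_s: 16.02
position: [0.4241, -0.1868, 0.0718]
tcp_rot: [[-0.106, 0.005, 0.994], [-0.994, 0.014, -0.106], [-0.014, -1.0, 0.003]]
force: [-5.6, -12.8, 1.0]
opening: 0.388
```

Run:
```python
from hub import *
s,p,d=snap("scene","s4");print(s["time_s"],s["position"],s["force"],s["opening"])
crop(p,195,160,220,180,25,"e8")
s,p,d=snap("top","t4");crop(p,440,210,470,232,22,"e9");print(s["position"])
print("s2->s4",track("scene","s2","s4",(197,175,205,181),(190,168,215,190)))
print("t2->t4",track("top","t2","t4",(451,213,459,220),(440,208,475,226)))
```

```text
16.025 [ 0.42414358 -0.18677071  0.07177042] [ -5.59766274 -12.77744182   1.00595378] 0.3875039680438816
[ 0.42413957 -0.18677821  0.07174993]
s2->s4 (0.9866784811019897, (202.625, 178.75), np.float64(5.130991162451942))
t2->t4 (0.9965847730636597, (453.125, 216.0), np.float64(5.265571088692952))
```

View pics/e8.png

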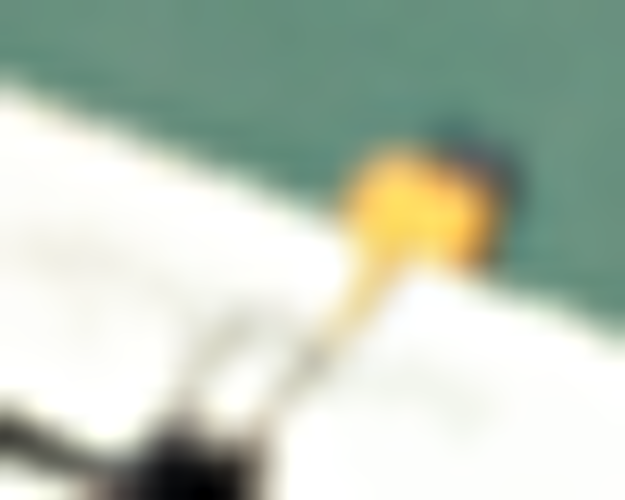

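View pics/e9.png

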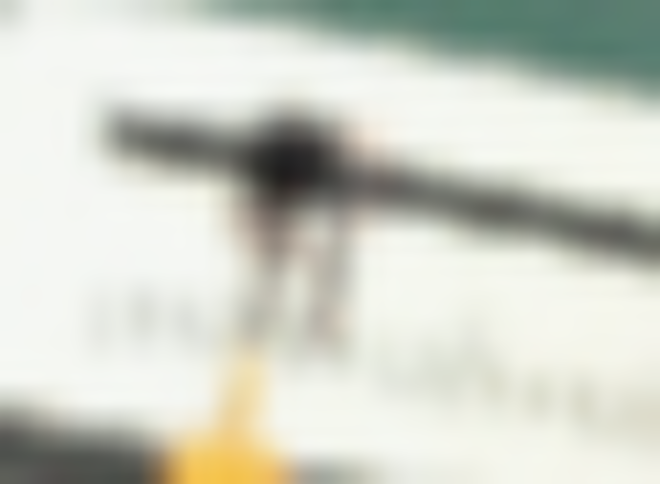

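Emit:
jog_arm(
  motion=[-0.5,0,0,0,0,0,-0.5,0,0,0,0,0,-0.5,0,0,0,0,0,-0.5,0,0,0,0,0,-0.5,0,0,0,0,0,-0.5,0,0,0,0,0,-0.5,0,0,0,0,0,-0.5,0,0,0,0,0,-0.5,0,0,0,0,0,-0.5,0,0,0,0,0,-0.5,0,0,0,0,0,-0.5,0,0,0,0,0,-0.5,0,0,0,0,0,-0.5,0,0,0,0,0],
  gripper=0.3,
)

```text
time_s: 17.88
position: [0.4242, -0.1863, 0.0718]
tcp_rot: [[-0.106, 0.005, 0.994], [-0.994, 0.014, -0.106], [-0.014, -1.0, 0.003]]
force: [-4.5, -14.4, 1.8]
opening: 0.386
```

Run:
```python
from hub import *
s,p,d=snap("scene","s5");print(s["time_s"],s["position"],s["force"],s["opening"])
crop(p,195,160,220,180,25,"f1")
s,p,d=snap("top","t5");crop(p,440,210,470,232,22,"f2")
s,p,d=snap("wrist","w10");crop(p,240,160,400,345,4,"f3")
```

```text
17.875 [ 0.42420069 -0.18632379  0.07177603] [ -4.53775237 -14.36314441   1.76957093] 0.3861165827010059
```

View pics/f1.png

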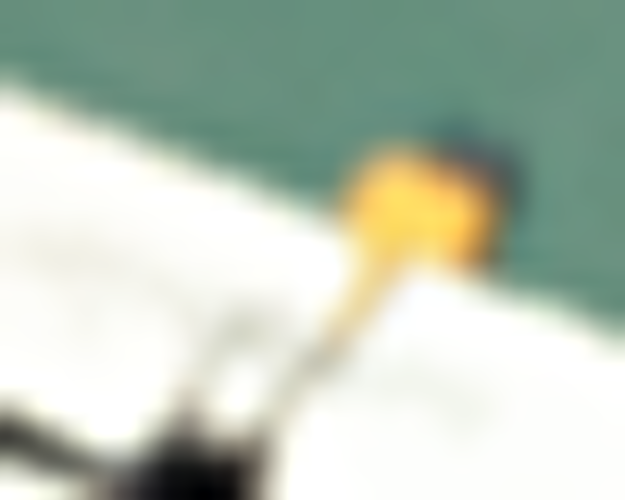

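View pics/f2.png

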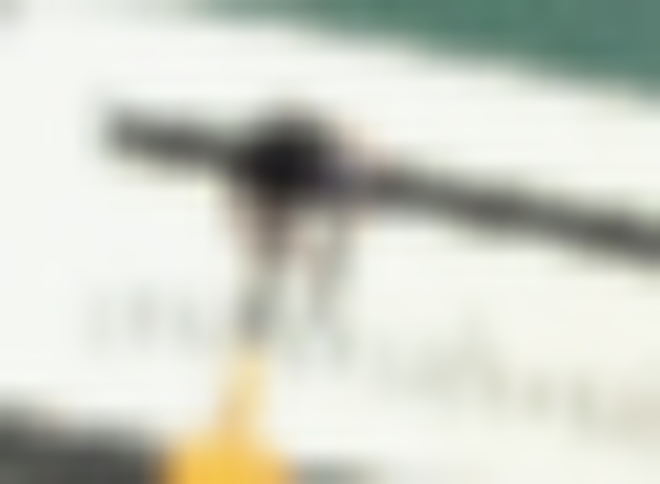

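View pics/f3.png

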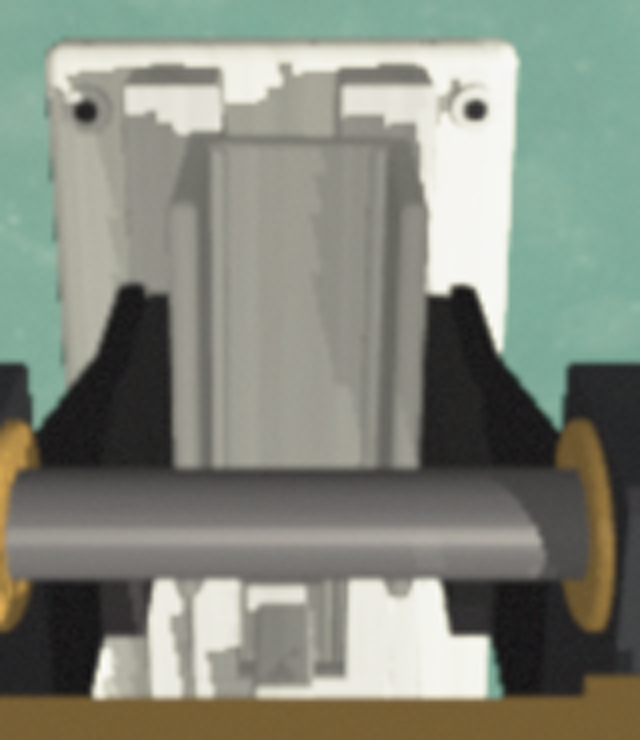

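Emit:
jog_arm(
  motion=[2,0,0,0,0,0,4.5,-0.1,0,0,0,0,7,-0.1,0,0,0,0,9.5,-0.2,0,0,0,0,12,-0.2,0,0,0,0,14.5,-0.2,0,0,0,0,17,-0.3,0,0,0,0,19.5,-0.3,0,0,0,0,22,-0.4,0,0,0,0,24.5,-0.4,0,0,0,0,27,-0.4,0,0,0,0,29.5,-0.5,0,0,0,0,32,-0.5,0,0,0,0,34.5,-0.6,0,0,0,0,37,-0.6,0,0,0,0,39.5,-0.6,0,0,0,0,42,-0.7,0,0,0,0,44,-0.7,0,0,0,0,46,-0.8,0,0,0,0,46,-0.8,0,0,0,0],
  gripper=0.3,
)

```text
time_s: 20.52
position: [0.4182, -0.2282, 0.0717]
tcp_rot: [[-0.107, 0.002, 0.994], [-0.994, 0.02, -0.107], [-0.02, -1.0, -0.0]]
force: [2.1, -0.9, 5.8]
opening: 0.39
```

Emit:
jog_arm(
  motion=[2,0,0,0,0,0,4,-0.1,0,0,0,0,6,-0.1,0,0,0,0,8,-0.2,0,0,0,0,10,-0.2,0,0,0,0,12,-0.2,0,0,0,0,14,-0.2,0,0,0,0,16,-0.2,0,0,0,0,16,-0.2,0,0,0,0,16,-0.2,0,0,0,0,16,-0.2,0,0,0,0],
  gripper=0.3,
)

```text
time_s: 21.9
position: [0.4149, -0.2411, 0.0717]
tcp_rot: [[-0.108, -0.002, 0.994], [-0.994, 0.026, -0.108], [-0.025, -1.0, -0.004]]
force: [1.8, 5.4, 10.9]
opening: 0.387
```

Run:
```python
from hub import *
s,p,d=snap("wrist","w11");print(s["time_s"],s["position"],s["force"],s["tcp_rot"].round(3).tolist());crop(p,240,160,400,345,4,"f4")
```

```text
21.9 [ 0.41493568 -0.24107561  0.07168035] [ 1.84218955  5.36900504 10.85961433] [[-0.108, -0.002, 0.994], [-0.994, 0.026, -0.108], [-0.025, -1.0, -0.004]]
```

View pics/f4.png

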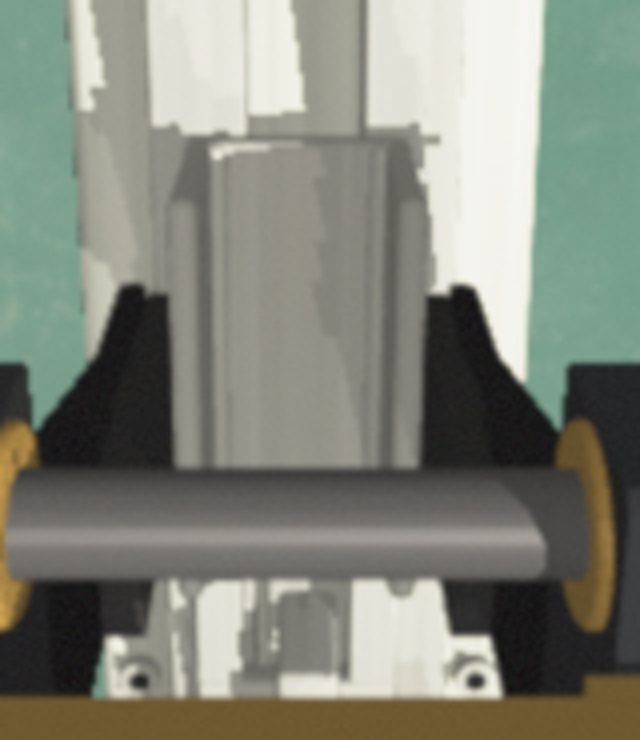

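Emit:
jog_arm(
  motion=[0,-0.8,0,0,0,0,0,-0.8,1,0,0,0,1,-0.8,1.5,0,0,0,2,-0.8,1.5,0,0,0,2,-0.8,1.5,0,0,0],
  gripper=0.3,
)

```text
time_s: 22.58
position: [0.4184, -0.2476, 0.072]
tcp_rot: [[-0.107, 0.003, 0.994], [-0.994, 0.018, -0.107], [-0.018, -1.0, 0.001]]
force: [0.1, -0.3, -0.7]
opening: 0.386
```

Run:
```python
from hub import *
s,p,d=snap("wrist","w12");print(s["time_s"],s["position"],s["force"],s["tcp_rot"].round(3).tolist());crop(p,240,160,400,345,4,"f5")
```

```text
22.575 [ 0.41841616 -0.24760608  0.07202116] [ 0.12090727 -0.29581946 -0.72875543] [[-0.107, 0.003, 0.994], [-0.994, 0.018, -0.107], [-0.018, -1.0, 0.001]]
```

View pics/f5.png

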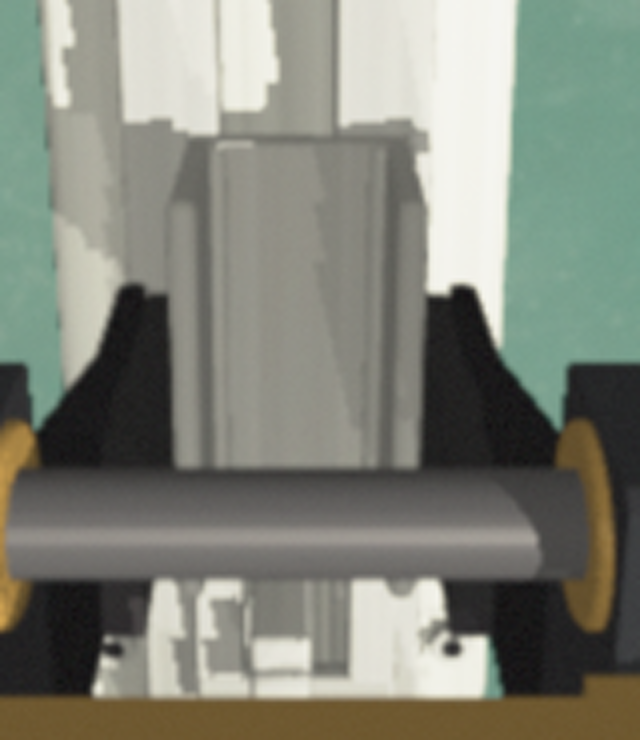

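Emit:
jog_arm(
  motion=[0,0,-1.5,0,0,0,0,0.2,-1.5,0,0,0,0,0.2,-1.5,0,0,0],
  gripper=0.3,
)

```text
time_s: 23.0
position: [0.4168, -0.2471, 0.0721]
tcp_rot: [[-0.107, 0.003, 0.994], [-0.994, 0.018, -0.107], [-0.018, -1.0, 0.001]]
force: [0.2, 0.6, -1.7]
opening: 0.384
```

Emit:
jog_arm(
  motion=[0,0,0,0,0,0,0,0,0,0,0,0,0,0,0,0,0,0,0,0,0,0,0,0,0,-10,0,0,0,0,0,-30,0,0,0,0,0,-60,0,0,0,0,20,-110,0,0,0,0,60,-120,0,0,0,0,110,-120,0,0,0,0,135,-120,0,0,0,0,135,-120,0,0,0,0,135,-120,0,0,0,0,135,-120,0,0,0,0],
  gripper=0.7,
)

```text
time_s: 24.75
position: [0.4021, -0.3815, 0.1893]
tcp_rot: [[-0.105, 0.002, 0.994], [-0.994, 0.02, -0.105], [-0.02, -1.0, -0.0]]
force: [-0.1, -0.7, -0.1]
opening: 0.698
```

Run:
```python
from hub import *
s,p,d=snap("wrist","w13");print(s["time_s"],s["position"],s["force"],s["opening"],np.abs(s["qvel"]).max());crop(p,220,0,420,240,3,"f6");crop(p,270,110,360,200,8,"f7")
```

```text
24.75 [ 0.40207234 -0.38149022  0.18932929] [-0.11092072 -0.74206107 -0.0511393 ] 0.698044077164543 0.39613329876246023
```

View pics/f6.png

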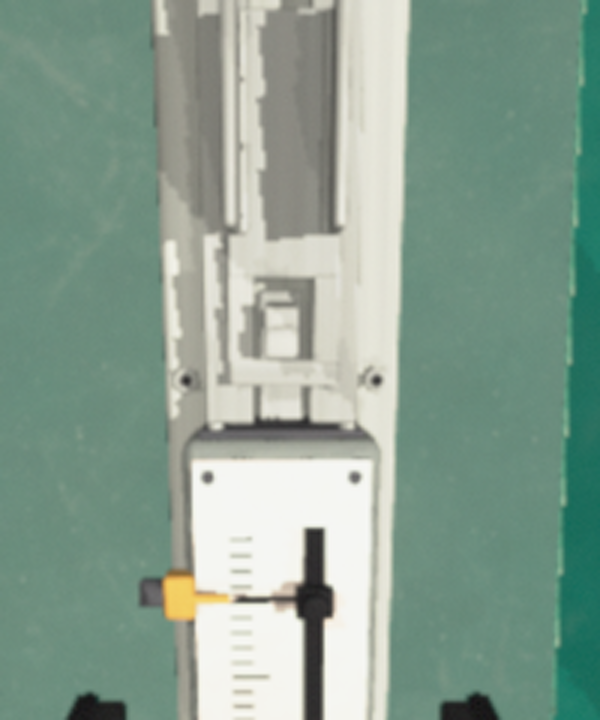

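Run:
```python
from h import *
p,d,K,P=load("w13","wrist");crop(p,262,180,342,240,10,"f8")
```

```text
(no output)
```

View pics/f8.png

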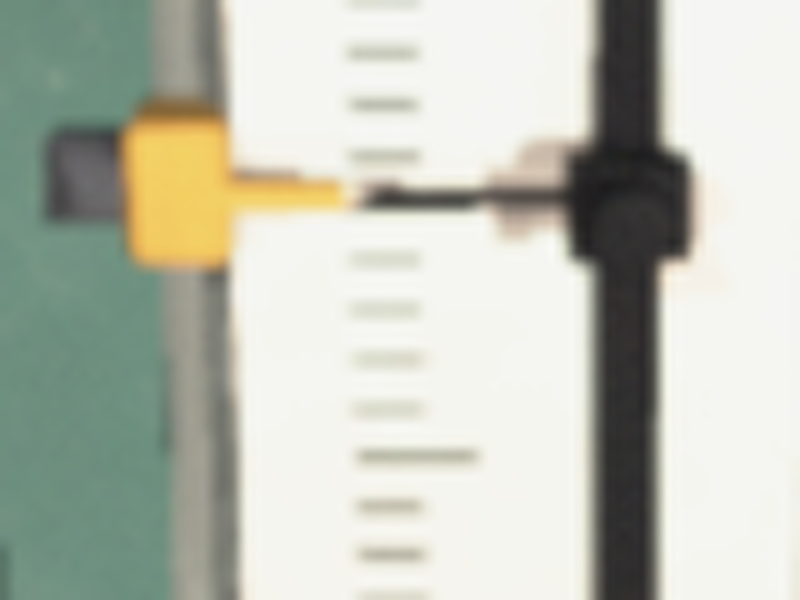

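Run:
```python
from h import *
p,d,K,P=load("w13","wrist");C=cloud(K,P,d)
f=lambda x,y:(int(220+x/3),int(y/3))
for n,q in dict(wallL1=(232,30),wallL2=(232,210),wallR1=(340,30),wallR2=(340,210),tongL=(242,300),tongR=(328,300),rim=(280,372),tongfront=(285,258)).items():
    u,v=f(*q);print(n,np.median(C[v-1:v+2,u-1:u+2].reshape(-1,3),0).round(4))
g=lambda x,y:(220+x/3-.33,y/3-.33)
print("hook",onz(K,P,*g(281,331),.0495).round(4),"eye",[onz(K,P,*g(x,y),.038).round(4).tolist() for x,y in((254,278),(314,278),(254,361),(314,361))])
```

```text
wallL1 [ 0.405  -0.2288  0.0643]
wallL2 [ 0.3999 -0.2721  0.0645]
wallR1 [ 0.4327 -0.2321  0.0647]
wallR2 [ 0.4289 -0.2751  0.0647]
tongL [ 0.3984 -0.2947  0.0381]
tongR [ 0.4249 -0.2975  0.038 ]
rim [ 0.408  -0.3173  0.0378]
tongfront [ 0.4134 -0.2841  0.0381]
hook [ 0.4097 -0.3046  0.0495] eye [[0.4032, -0.2885, 0.038], [0.4213, -0.2904, 0.038], [0.4004, -0.3128, 0.038], [0.4189, -0.3148, 0.038]]
```

```bash
python3 -c "
from rig import bot
print(bot.hand_in(),bot.read_state()['time_s'])"
```

```text
the job is handed in; nothing more can be done
the job is handed in; nothing more can be done
```

The stirrup is drawn, eased back and lying slack on the hook, and the drag pointer is level with the brass marker for you to read. I handed the job in about 25 s into the 54 s limit; no verdict came back.

- **Pull:** I lifted the stirrup square out of the die, lowered it onto the rails with the eye over the hook, and drew it out in steps. I checked the pointer with the overhead and scene cameras and held it at the marker for about 1.7 s. The pull then took about 5 s to ease back, with the stirrup still gripped, before I let go and backed off.
- **Reading:** In the last close wrist view the needle and the marker's nib are level to within about 0.3 mm; if anything the pointer is slightly short.
- **Stirrup:** The wall and tongue heights are even, so it lies flat. The hook sits inside the eye with clearance all round, and is back within about 1 mm of where it started.
- **Clear of the work:** The gripper was open and well above the gauge at hand-in.

Three things were not perfect or not checked:

- During the draw the cameras disagreed by 1–2 mm on the last few millimetres, so I crept up to the marker and relied on the final close view.
- On the way back the stirrup pressed on the rails at about 11 N and sat about 2 mm to one side. I relieved that before releasing it.
- I took no last picture of the vial and felt pen. The arm passed well above the vial and I felt no unexpected contact.

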